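# Fetch the block plane from behind the finish containers

## Task

The block plane is stuck behind the three containers (round can, square tin, jar) in the shallow wooden tray. First move all three containers out of the way onto the black rubber mat, standing upright; then lay the plane flat on its wooden rest, lengthwise and centred between the two end cleats; and only then stand each container back in the tray just where it stood at the start. Do not knock anything over, and leave the little brad box in the tray where it is.

Things in the scene. Friction and masses are not known exactly. Their poses are not given: they have to be found in the camera images.
- can: round plain metal can, upright, 54 mm diameter, 108 mm tall, about 0.35 kg, with a paper band and a flat lid. Origin: centre of its underside; z up its axis. Stands in the tray at the start, in one of three places side by side in front of (on the robot's side of) the plane.
- tin: square grey tin, upright, body 50 x 50 mm and 95 mm tall (x and y along its sides), with a 25 mm diameter black screw cap in the middle of the top that reaches to 116 mm; about 0.3 kg. Origin: centre of its underside. Stands in the tray beside the can and jar.
- jar: amber glass jar, upright, 100 mm tall, body 46 mm diameter up to 66 mm height, white screw lid 44 mm diameter from 77 to 100 mm height; about 0.3 kg. Origin: centre of its underside. Stands in the tray beside the can and tin.
- plane: steel block plane lying flat: a straight-sided body 44 mm wide (x), 150 mm long (y) and 28 mm high, with a sloping steel cap and a small knob on top reaching about 50 mm; about 0.6 kg. Origin: centre of its sole; grip the 44 mm body across x near the middle. At the start it lies in the tray along the tray's y, about 10 mm behind the containers, which are taller than it.
- tray: shallow light wooden tray, fixed, 170 mm (x) by 246 mm (y), floor 5 mm thick, walls 5 mm thick with their rim at 16 mm height. Origin: centre of its underside. The three containers stand in a row along its y, 68 mm apart, at about x = -47 mm; the plane lies at about x = +14 mm; the brad box and a black bit case 36 x 22 x 20 mm stand in the two far corners.
- mat: black rubber mat, fixed, 280 mm (x) by 120 mm (y), 4 mm thick, empty: the side area for the containers. Origin: centre of its underside.
- rest: wooden plane rest, fixed: a flat board 100 mm (x) by 206 mm (y), 12 mm thick, with a dark cleat 16 mm wide and 10 mm high across each end; 174 mm clear between the cleats. The plane lies on the board along y, centred. Origin: centre of the underside; the bearing surface is at z = 12 mm.
- brad_box: little cardboard box with a white paper lid, 40 x 26 x 18 mm, loose in a far corner of the tray; not to be moved. Origin: centre of its underside.
Things that resemble listed ones, but are neither listed nor needed, are in the scene too. What is shaped like the rest but green is not meant.

How it is judged:
By the outcome, as a careful person would: the job done as asked, in the order asked, and still so for the second after the job is handed in, with the robot touching nothing.
It also fails if it takes over 144 s, if anything falls off the work surface, if the arm or the gripper's body presses on something with over 40 N, if the wrist force passes 120 N, or if a joint passes its speed limit or range.

## Robot

A 6-joint arm with a two-finger parallel gripper is mounted at the origin on the work surface. World frame = base frame: x ahead of the robot, y to its left, z up, the work surface at z = 0. Lengths are in m, angles in rad, forces in N, time in s.
With the tool pointing down it reaches from about 0.25 to 0.725 m from the base axis. Payload 9.7 kg.
Tool frame: the origin (TCP) lies at the very end of the fingers, on their centre line; the grasp point (between the pads) lies pinch_z behind it (pinch_z is the distance from the TCP to the grasp point, in m); z points along the fingers, y is the direction in which the jaws open and shut (so a half turn about z gives the same grasp; the last joint's range is limited). The gripper opens to 85 mm and grips with 20 to 120 N. Pads are 22 mm wide; open, the fingers measure 114 mm over their backs; the gripper's body (76 mm by 85 mm) begins 54 mm behind the grasp point. The pads swing forward as they close: fully open they stand 13 mm farther back than shut.
Start: joints at [-1.33, 0.087, 0.176, 1.66, 0, 1.571], TCP at [0.131, -0.534, 0.231] pointing down, gripper open.
Joint ranges: [-3.13, 3.13], [-0.85, 1.81], [-1.15, 1.24], [-2.2, 2.28], [-1.44, 1.52], [-3.14, 3.14]. Speed limits (rad/s): [2.22, 2.22, 2.57, 3.14, 3.14, 3.14].

## Interface

Orientations are given as a unit quaternion [x, y, z, w].
In Python, from rig import * gives the robot as it stands. The module is installed in compiled form; this text tells all that it offers.
- The arm moves only by the shell command python3 -m crank 'ROWS' [FORCE]. ROWS is text: rows parted by semicolons, each of 7 numbers parted by spaces: the shift along the tool's x, y, z in mm, then the turn, a rotation vector about the tool's x, y, z in degrees, then the closure in counts, from 0 (fully open) to 255 (shut). In form: dx dy dz ax ay az hand; .... A call has 1 to 10 rows; each row is the pose to reach, as a shift and turn from the pose commanded when the call began, along the tool's axes at that moment; what a row does not reach only later rows make up. A row lasts 1/10 s, in which the tool goes at most 50 mm and 8.59 degrees, less where a joint would pass 70% of its speed; a pose out of reach is approached as far as the arm can. A call with a gripper value outside its range is refused whole. The fingers move at their own pace and stop on an object; FORCE is the grip in N (left out, the last holds). Time passes only in rows, so rows that repeat a pose let the fingers close. It gives the time, the measured TCP pose, the force and the opening at its end, in the units of the state.
- read_state(): the state, without advancing time (a new reading comes with each control period).
- snapshot(name): name is "scene" or "top" or "wrist"; returns a dict with "img" (384x512x3 uint8, red, green, blue), "mtx" (3x3 intrinsics, pixels), "R" (3x3) and "t" (3): a world point X has camera coordinates R X + t. Camera axes: x right, y down, z forward; pixel columns grow to the right and rows downward; lengths in m; the calibration is good to about 2 mm. The wrist camera is an equidistant fisheye: a pixel r from the principal point sees the ray r / f radians off the axis. A picture is of the moment at which its call begins. There is no depth.
- close_job(): hands the job in, once; it reports no verdict.
The state is a dict: "time": time; "joints": joint angles; "qd": joint speeds; "joint_torque": joint torques, N m; "eef_pos": TCP position; "tool_rot": TCP orientation; "ft_force": force on the tool from outside, world axes, zero at the start; "moment": the same for the moment, N m; "opening": finger opening in m.
Only numpy, scipy, OpenCV 4.12 (cv2) and the standard library are available. Lean on these libraries where they do the work, as an engineer would, in place of code of your own. Each camera call takes 0.05 s, during which the arm holds its last target. There are 200 camera calls.

## Working session

There is one attempt and no reset: what is moved stays moved. The work goes in short steps, Python scripts to look and compute and a shell command to move; the robot and the scene stay as the last step left them, time stands still between calls to the robot, and variables do not carry over. Pictures are saved under pics/ and viewed, about 12 in all and at most 16, crops included, and the job is handed in when it is done.

```bash
mkdir -p pics; ls; python3 - <<'E'
from rig import *
import cv2
s=read_state();print(s)
for n in("scene","top"):
    d=snapshot(n);cv2.imwrite(f"pics/{n}0.png",cv2.resize(d["img"][:,:,::-1],None,fx=1.5,fy=1.5));print(n,d["mtx"],d["R"],d["t"])
    import numpy as np;np.savez(f"{n}0.npz",**d)
try: print(pinch_z)
except Exception as e: print(e)
E
```

```text
pics
{'time': 0.0, 'joints': array([-1.32998185e+00,  8.74613855e-02,  1.75116617e-01,  1.65980532e+00,
       -6.25543094e-06,  1.57082308e+00]), 'qd': array([-1.61318262e-03, -2.04801770e-04, -6.30145846e-04,  1.95979349e-05,
        1.03029739e-04, -9.74234112e-04]), 'joint_torque': array([-3.83158665e-03, -5.20387387e+01,  4.64802432e+01,  1.62730302e-02,
       -2.75606089e-05,  1.31642076e-05]), 'eef_pos': array([ 0.13111313, -0.53389893,  0.23057337]), 'tool_rot': array([ 9.92761181e-01,  1.20103203e-01, -8.44185898e-05, -6.71603053e-04]), 'ft_force': array([-0.82102696,  0.39159698, -0.4597407 ]), 'moment': array([-0.0317439 ,  0.02842058, -0.02037807]), 'opening': 0.08524108287941062}
scene [[355.30082677   0.         256.59559053]
 [  0.         355.30082677 194.37758538]
 [  0.           0.           1.        ]] [[ 0.6872181   0.72627938 -0.01579702]
 [ 0.52494466 -0.51150839 -0.68028837]
 [-0.50215972  0.45921392 -0.73277431]] [-0.22445791 -0.19525573  1.35582931]
top [[382.33414568   0.         257.02701894]
 [  0.         382.33414568 193.99329563]
 [  0.           0.           1.        ]] [[ 0.01721746 -0.99975202  0.01412266]
 [-0.99165977 -0.01887909 -0.12749304]
 [ 0.12772805 -0.01180977 -0.99173891]] [-0.04890263  0.38122222  0.98665378]
0.0187
```

View pics/scene0.png

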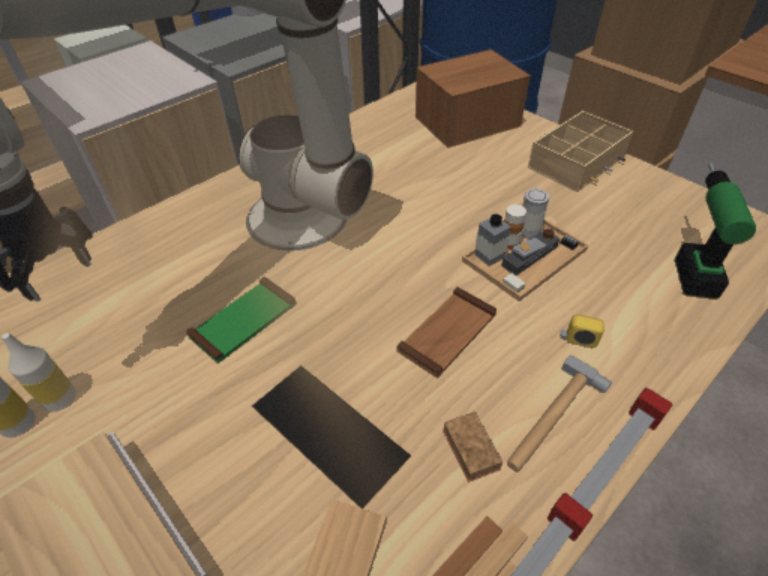

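View pics/top0.png

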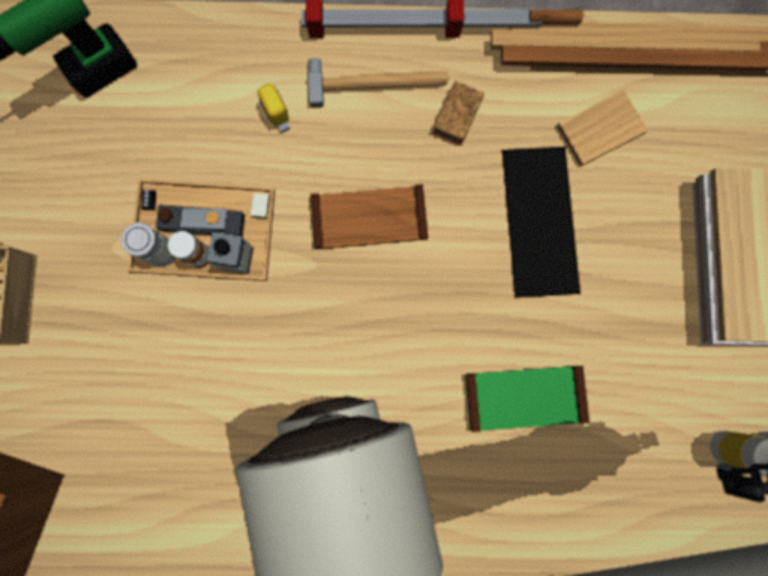

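The top view shows the tray at about (200,230), with the can (140,240), jar (185,245), tin (225,250), plane (200,218), brad box (260,205) and bit case (148,198). The real rest is at (370,217), the mat at (540,222) and the green decoy at (527,398). Next I measure them.

```bash
cat > h.py <<'E'
import numpy as np, cv2
def ray(d,uv):
    K,R,t=d["mtx"],d["R"],d["t"]; uv=np.atleast_2d(uv).astype(float)
    c=-R.T@t; v=np.c_[(uv-K[:2,2])/[K[0,0],K[1,1]],np.ones(len(uv))]@R
    return c,v
def fray(d,uv):
    K,R,t=d["mtx"],d["R"],d["t"]; uv=np.atleast_2d(uv).astype(float)
    p=(uv-K[:2,2])/[K[0,0],K[1,1]]; th=np.linalg.norm(p,axis=1,keepdims=True)
    v=np.c_[p/np.maximum(th,1e-9)*np.sin(th),np.cos(th)]@R
    return -R.T@t,v
def onz(cv,z):
    c,v=cv; return (c+v*((z-c[2])/v[:,2:]))[:,:2]
def fproj(d,X):
    c=np.atleast_2d(X)@d["R"].T+d["t"]; r=np.linalg.norm(c[:,:2],axis=1,keepdims=True)
    return c[:,:2]/np.maximum(r,1e-9)*np.arctan2(r,c[:,2:])*d["mtx"][0,0]+d["mtx"][:2,2]
def rect(m,r=None):
    n,l,st,ce=cv2.connectedComponentsWithStats(m.astype(np.uint8))
    k=1+np.argmax(st[1:,4]); c,_=cv2.findContours((l==k).astype(np.uint8),cv2.RETR_EXTERNAL,cv2.CHAIN_APPROX_NONE)
    return cv2.minAreaRect(c[0]),st[k,4]
E
python3 - <<'E'
from h import *
d=dict(np.load("top0.npz"));im=d["img"]
hsv=cv2.cvtColor(im,cv2.COLOR_RGB2HSV)
def roi(m,x0,y0,x1,y1):
    o=np.zeros_like(m);o[y0:y1,x0:x1]=m[y0:y1,x0:x1];return o
def rep(n,m,z):
    r,a=rect(m);P=onz(ray(d,cv2.boxPoints(r)),z)
    c=P.mean(0);e=[P[1]-P[0],P[2]-P[1]]
    print(n,a,np.round(c,4),[ (round(float(np.hypot(*v)),4),round(float(np.degrees(np.arctan2(v[1],v[0]))),1)) for v in e])
V=hsv[:,:,2]
rep("mat",roi(V<50,325,90,395,205),.004)
rep("rest",roi((V<150)&(hsv[:,:,1]>80),195,115,295,175),.018)
print(hsv[150,160],hsv[145,240],hsv[185,130])
big=cv2.resize(im[112:194,76:190,::-1],None,fx=7,fy=7,interpolation=cv2.INTER_CUBIC)
cv2.imwrite("pics/traytop.png",big)
# tray corners by eye from 1.5x image
for p in[(141,182),(274,190),(267,280),(130,272)]:print(onz(ray(d,np.array(p)/1.5),.016))
for n,p,z in[("can",(138,239),.108),("jar",(182,245),.1),("tin",(222,247),.116),("brad",(261,203),.023)]:print(n,onz(ray(d,np.array(p)/1.5),z))
E
```

```text
mat 4034 [ 0.5215 -0.3238] [(0.1191, -83.4), (0.2772, -176.4)]
rest 1817 [ 0.5178 -0.0076] [(0.2108, -83.6), (0.104, -174.7)]
[108  31  41] [ 14 157 154] [ 18 106 193]
[[0.57384526 0.40446293]]
[[0.56409681 0.16352246]]
[[0.39885927 0.16900805]]
[[0.40852094 0.41210338]]
can [[0.44888717 0.36297753]]
jar [[0.4420271  0.29397311]]
tin [[0.43677926 0.22401613]]
brad [[0.5373642  0.18445854]]
```

View pics/traytop.png

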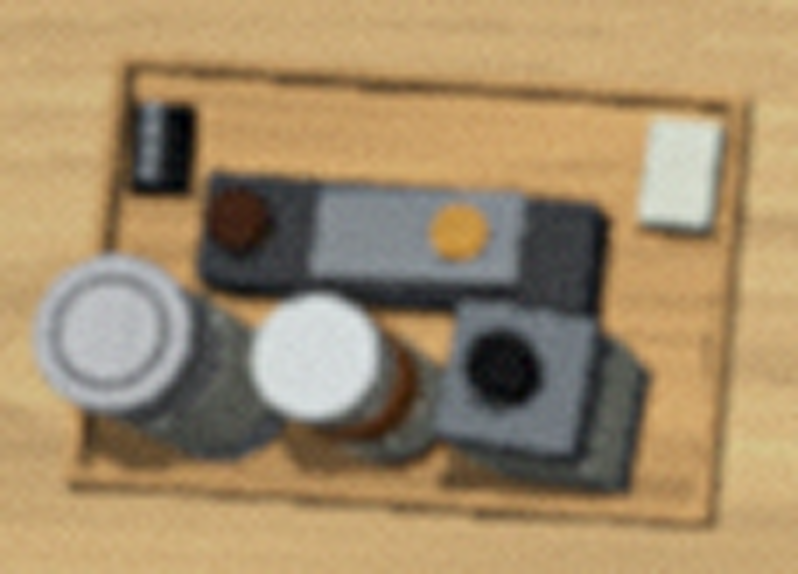

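```bash
cat > go.py <<'E'
# usage: go.py x y z jawdeg  -> row values (mm, deg) from the present pose; tool kept pointing down
import sys,numpy as np
from rig import *
from scipy.spatial.transform import Rotation as Ro
x,y,z,a=map(float,sys.argv[1:5]);s=read_state()
R=Ro.from_quat(s["tool_rot"]);a=np.radians(a)
ty=np.array([np.cos(a),np.sin(a),0]);tz=np.array([0,0,-1.]);T=Ro.from_matrix(np.c_[np.cross(ty,tz),ty,tz])
print("t",round(s["time"],2),"pos",np.round(s["eef_pos"],4),"open",round(s["opening"],4),"F",np.round(s["ft_force"],1),"j",np.round(s["joints"],2))
print("row",np.round(R.inv().apply(np.array([x,y,z])-s["eef_pos"])*1e3,1),np.round((R.inv()*T).as_rotvec(degrees=True),2))
E
python3 go.py 0.46 0.29 0.30 -2.3
```

```text
t 0.1 pos [ 0.1311 -0.5339  0.2307] open 0.0853 F [ 0.4 -0.5 -0.5] j [-1.33  0.09  0.18  1.66  0.    1.57]
row [ 515.9 -721.8  -68.5] [-6.00e-02 -4.00e-02 -7.39e+01]
```

```bash
python3 -m crank '258 -361 -68 0 0 0 0;258 -361 -68 0 0 0 0;258 -361 -68 0 0 0 0;258 -361 -68 0 0 0 0;258 -361 -68 0 0 0 0;258 -361 -68 0 0 0 0;258 -361 -68 0 0 0 0;258 -361 -68 0 0 0 0;258 -361 -68 0 0 0 0;258 -361 -68 0 0 0 0' 40
python3 go.py 0.46 0.29 0.30 -2.3
```

```text
time: 1.1
eef_pos: [0.2973, -0.117, 0.3001]
tool_rot: [0.992, 0.125, 0.001, -0.0]
ft_force: [-0.3, -0.2, 0.4]
opening: 0.0851
t 1.1 pos [ 0.2973 -0.117   0.3001] open 0.0851 F [-0.3 -0.2  0.4] j [-0.38 -0.41 -0.12  1.86  0.    2.51]
row [ 258.7 -353.9    0.6] [ 6.000e-02 -1.000e-01 -7.332e+01]
```

```bash
python3 -m crank '259 -354 0 0 0 -73.4 0;259 -354 0 0 0 -73.4 0;259 -354 0 0 0 -73.4 0;259 -354 0 0 0 -73.4 0;259 -354 0 0 0 -73.4 0;259 -354 0 0 0 -73.4 0;259 -354 0 0 0 -73.4 0;259 -354 0 0 0 -73.4 0;259 -354 0 0 0 -73.4 0;259 -354 0 0 0 -73.4 0'
python3 go.py 0.46 0.29 0.30 -2.3
python3 - <<'E'
from rig import *
from h import *
d=snapshot("wrist");np.savez("w0.npz",**d);print(d["mtx"],d["R"],d["t"],-d["R"].T@d["t"])
cv2.imwrite("pics/w0.png",cv2.resize(d["img"][:,:,::-1],None,fx=1.5,fy=1.5))
E
```

```text
time: 2.1
eef_pos: [0.464, 0.2866, 0.2962]
tool_rot: [0.722, 0.692, -0.002, -0.001]
ft_force: [-0.1, -0.2, -1.2]
opening: 0.0856
t 2.1 pos [0.464  0.2866 0.2962] open 0.0856 F [-0.1 -0.2 -1.2] j [0.55 0.12 0.34 1.79 0.   2.17]
row [ 3.2 -4.1 -3.8] [-0.2   0.11 -0.2 ]
[[297.31863964   0.         258.63755589]
 [  0.         297.31863964 192.87676714]
 [  0.           0.           1.        ]] [[ 0.99903181 -0.04380827 -0.00403379]
 [-0.04085417 -0.95784759  0.28435704]
 [-0.01632095 -0.28391693 -0.95870997]] [-0.44986755  0.23848337  0.5304554 ] [0.46783257 0.35932807 0.43892378]
```

View pics/w0.png

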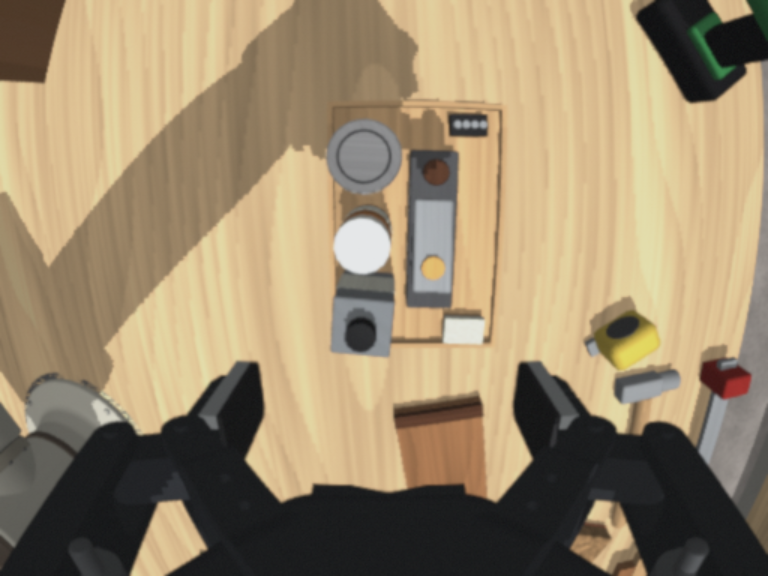

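The wrist view shows the can lid at about (364,156), the jar lid at (362,245), the tin cap at (361,335), the plane at (431,228) and the tray's right corners at (501,106) and (490,343). Next I compute world positions.

```bash
cat > meas.py <<'E'
from h import *
import sys
d=dict(np.load(sys.argv[1]));im=d["img"];hsv=cv2.cvtColor(im,cv2.COLOR_RGB2HSV);H,S,V=hsv[...,0],hsv[...,1],hsv[...,2]
def roi(m,x0,y0,x1,y1):
    o=np.zeros(m.shape,bool);o[y0:y1,x0:x1]=m[y0:y1,x0:x1];return o
def blob(m):
    n,l,st,ce=cv2.connectedComponentsWithStats(m.astype(np.uint8));k=1+np.argmax(st[1:,4])
    c,_=cv2.findContours((l==k).astype(np.uint8),cv2.RETR_EXTERNAL,cv2.CHAIN_APPROX_NONE);return max(c,key=len)[:,0].astype(float)
def circ(m,z,n):
    P=onz(fray(d,blob(m)),z).astype(np.float32);c,r=cv2.minEnclosingCircle(P);e=cv2.fitEllipse(P)
    print(n,"ell c",np.round(e[0],4),"axes",np.round(e[1],4))
def box(m,z,n):
    P=onz(fray(d,blob(m)),z).astype(np.float32)*1000;r=cv2.minAreaRect(P);print(n,np.round(r[0],1),np.round(r[1],1),round(r[2],1))
E
cat > m0.py <<'E'
exec(open("meas.py").read())
g=im.astype(int)
circ(roi((S<60),215,78,272,132),.113,"can")
circ(roi((S<40)&(V>170),215,138,265,187),.105,"jar")
circ(roi(V<50,225,205,255,238),.121,"cap")
box(roi((S<90)&(V<150)&(V>0),215,196,263,240),.100,"tin top")
box(roi((S<90)&(V<190),268,98,308,206),.033,"plane")
box(roi((S<50)&(V>150),292,205,328,235),.023,"brad")
print("tray far corners", onz(fray(d,np.array([[501,106],[490,343],[336,345],[332,106]])/1.5),.016))
print(hsv[200,240],hsv[230,228],hsv[120,242],hsv[160,275],hsv[160,300])
E
python3 m0.py w0.npz
python3 - <<'E'
import cv2
i=cv2.imread('pics/w0.png');i=i[90:370,310:530];cv2.imwrite('pics/w0c.png',cv2.resize(i,None,fx=2.1,fy=2.1,interpolation=cv2.INTER_CUBIC))
E
```

```text
can ell c [0.449  0.3639] axes [0.0539 0.0549]
jar ell c [0.4433 0.2959] axes [0.0425 0.0428]
cap ell c [0.4391 0.2307] axes [0.0192 0.0253]
tin top [439.3 230.4] [53.  49.9] 85.5
plane [502.9 293.8] [149.9  45.8] 86.4
brad [534.9 189.5] [27.6 41.4] 84.5
tray far corners [[0.57557594 0.4105039 ]
 [0.56501432 0.17083147]
 [0.40409749 0.1761355 ]
 [0.41624054 0.41472502]]
[103  17 137] [103  16 148] [105   4 115] [105  11  91] [107  11 167]
```

View pics/w0c.png

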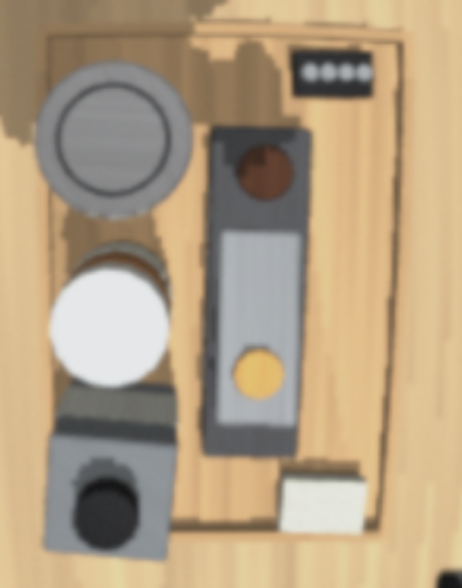

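The crop agrees with the masks: three containers in a row, the plane behind them, and tray yaw about -4.2°. The tin comes first.

```bash
python3 go.py 0.438 0.2277 0.20 -4.2
```

```text
t 2.15 pos [0.4633 0.2848 0.2971] open 0.0852 F [ 0.7 -0.2 -0.2] j [ 0.55  0.11  0.33  1.8  -0.    2.17]
row [-58.  -22.3  97.3] [-0.17  0.12  1.52]
```

```bash
python3 -m crank '-58 -22 97 -0.1 0.1 1.5 0;-58 -22 97 -0.1 0.1 1.5 0;-58 -22 97 -0.1 0.1 1.5 0;-58 -22 97 -0.1 0.1 1.5 0;-58 -22 97 -0.1 0.1 1.5 0;-58 -22 97 -0.1 0.1 1.5 0'
python3 go.py 0.438 0.2277 0.062 -4.2
```

```text
time: 2.75
eef_pos: [0.4388, 0.227, 0.2042]
tool_rot: [0.733, 0.68, 0.003, 0.0]
ft_force: [0.1, 0.6, 0.3]
opening: 0.0851
t 2.75 pos [0.4388 0.227  0.2042] open 0.0851 F [0.1 0.6 0.3] j [ 0.48 -0.06 -0.03  1.6   0.    2.12]
row [  0.2  -1.5 142.2] [ 0.25 -0.19 -0.14]
```

```bash
python3 -m crank '0 -1 140 0 0 0 0;0 -1 140 0 0 0 0;0 -1 140 0 0 0 0;0 -1 140 0 0 0 0;0 -1 140 0 0 0 0;0 -1 140 0 0 0 0'
python3 go.py 0.438 0.2277 0.062 -4.2
```

```text
time: 3.35
eef_pos: [0.4389, 0.228, 0.0656]
tool_rot: [0.733, 0.68, 0.003, 0.001]
ft_force: [0.5, 0.6, 0.7]
opening: 0.0854
t 3.35 pos [0.4389 0.228  0.0656] open 0.0854 F [0.5 0.6 0.7] j [ 0.48 -0.05 -0.28  1.33  0.    2.12]
row [-0.4 -0.9  3.5] [ 0.31 -0.23 -0.09]
```

```bash
python3 -m crank '0 -1 3 0.3 -0.2 0 0;0 -1 3 0.3 -0.2 0 0;0 -1 3 0.3 -0.2 0 255;0 -1 3 0.3 -0.2 0 255;0 -1 3 0.3 -0.2 0 255;0 -1 3 0.3 -0.2 0 255;0 -1 3 0.3 -0.2 0 255;0 -1 3 0.3 -0.2 0 255;0 -1 3 0.3 -0.2 0 255;0 -1 3 0.3 -0.2 0 255' 50
python3 go.py 0.438 0.2277 0.062 -4.2
```

```text
time: 4.35
eef_pos: [0.4365, 0.2271, 0.0598]
tool_rot: [0.733, 0.68, -0.001, -0.0]
ft_force: [0.3, -1.5, 6.6]
opening: 0.05
t 4.35 pos [0.4365 0.2271 0.0598] open 0.05 F [ 0.3 -1.5  6.6] j [ 0.48 -0.04 -0.29  1.33  0.    2.13]
row [ 0.7  1.4 -2.2] [-0.15  0.08 -0.11]
```

```bash
python3 -m crank '0 0 -20 0 0 0 255;0 0 -50 0 0 0 255;0 0 -90 0 0 0 255;0 0 -90 0 0 0 255;0 0 -90 0 0 0 255' 
python3 go.py 0.613 -0.316 0.155 -4.2
```

```text
time: 4.85
eef_pos: [0.4366, 0.2273, 0.1492]
tool_rot: [0.733, 0.68, -0.002, -0.001]
ft_force: [0.1, 0.0, -3.2]
opening: 0.0499
t 4.85 pos [0.4366 0.2273 0.1492] open 0.0499 F [ 0.1  0.  -3.2] j [ 0.48 -0.06 -0.13  1.5   0.    2.13]
row [-528.6  216.6   -5.8] [-0.19  0.08 -0.1 ]
```

```bash
python3 -m crank '-264 108 0 0 0 0 255;-264 108 0 0 0 0 255;-264 108 0 0 0 0 255;-264 108 0 0 0 0 255;-264 108 0 0 0 0 255;-264 108 0 0 0 0 255;-264 108 0 0 0 0 255' 
python3 -m crank '-264 108 0 0 0 0 255;-264 108 0 0 0 0 255;-264 108 0 0 0 0 255;-264 108 0 0 0 0 255;-264 108 0 0 0 0 255;-264 108 0 0 0 0 255;-264 108 0 0 0 0 255;-264 108 0 0 0 0 255;-264 108 0 0 0 0 255' 
python3 go.py 0.613 -0.316 0.06 -4.2
```

```text
time: 5.55
eef_pos: [0.5242, -0.0478, 0.1467]
tool_rot: [0.735, 0.678, -0.003, -0.002]
ft_force: [-0.6, 0.2, -2.4]
opening: 0.0499
time: 6.45
eef_pos: [0.6119, -0.3142, 0.1483]
tool_rot: [0.733, 0.68, -0.002, -0.002]
ft_force: [-0.3, -0.8, -3.4]
opening: 0.0502
t 6.45 pos [ 0.6119 -0.3142  0.1483] open 0.0502 F [-0.3 -0.8 -3.4] j [-0.47  0.42  0.41  1.57 -0.    1.17]
row [-1.7  1.7 88.3] [-0.3   0.04 -0.06]
```

```bash
python3 -m crank '-2 1 60 0 0 0 255;-2 1 60 0 0 0 255;-2 1 78 0 0 0 255;-2 1 84 0 0 0 255;-2 1 87 0 0 0 255;-2 1 88 0 0 0 255;-2 1 88 0 0 0 255' 
python3 go.py 0.613 -0.316 0.06 -4.2
python3 - <<'E'
from rig import *
from h import *
d=snapshot("scene");cv2.imwrite("pics/s1.png",cv2.resize(d["img"][200:384,120:340,::-1],None,fx=3,fy=3))
d=dict(np.load("scene0.npz"))
print(onz(ray(d,np.array([[254,405],[302,368],[410,456],[362,506]])/1.5),.004))
print(onz(ray(d,np.array([[399,347],[458,290],[495,303],[437,373]])/1.5),.018))
E
```

```text
time: 7.15
eef_pos: [0.6132, -0.3177, 0.0625]
tool_rot: [0.733, 0.68, -0.002, -0.0]
ft_force: [-0.7, 0.3, -2.4]
opening: 0.0497
t 7.15 pos [ 0.6132 -0.3177  0.0625] open 0.0497 F [-0.7  0.3 -2.4] j [-0.48  0.43  0.26  1.41 -0.    1.17]
row [ 1.7 -0.3  2.5] [-0.14  0.13 -0.09]
[[ 0.39153216 -0.39154647]
 [ 0.38754533 -0.27825268]
 [ 0.6592242  -0.25597397]
 [ 0.6657683  -0.37099033]]
[[ 0.48942983 -0.11562402]
 [ 0.46883343  0.0820624 ]
 [ 0.547531    0.10936191]
 [ 0.58246202 -0.10693418]]
```

View pics/s1.png

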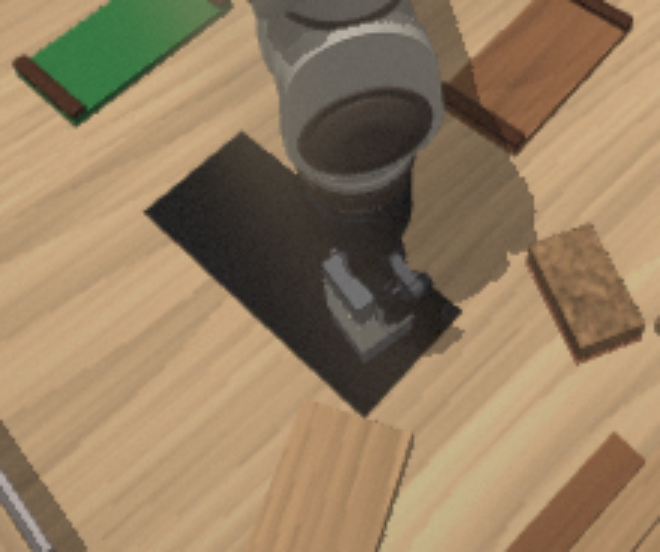

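The tin hovers well inside the far end of the mat, with its base at about (365,345). I lower it and release.

```bash
python3 -m crank '0 0 2 0 0 0 255;0 0 3 0 0 0 255;0 0 3 0 0 0 255;0 0 3 0 0 0 60;0 0 3 0 0 0 60;0 0 3 0 0 0 60;0 0 3 0 0 0 60;0 0 -20 0 0 0 60;0 0 -60 0 0 0 60;0 0 -110 0 0 0 60'
python3 go.py 0.443 0.2953 0.165 -4.2
```

```text
time: 8.2
eef_pos: [0.6123, -0.3171, 0.1707]
tool_rot: [0.733, 0.68, -0.002, -0.002]
ft_force: [0.7, -0.3, -0.4]
opening: 0.0656
t 8.2 pos [ 0.6123 -0.3171  0.1707] open 0.0656 F [ 0.7 -0.3 -0.4] j [-0.48  0.43  0.47  1.62 -0.    1.17]
row [ 598.  -214.7    7. ] [-0.4   0.01 -0.1 ]
```

```bash
python3 -m crank '299 -107 0 0 0 0 60;299 -107 0 0 0 0 60;299 -107 0 0 0 0 60;299 -107 0 0 0 0 60;299 -107 0 0 0 0 60;299 -107 0 0 0 0 60;299 -107 0 0 0 0 60;299 -107 0 0 0 0 60' 
python3 -m crank '299 -107 7 -0.3 0 0 60;299 -107 7 -0.3 0 0 60;299 -107 7 -0.3 0 0 60;299 -107 7 -0.3 0 0 60;299 -107 7 -0.3 0 0 60;299 -107 7 -0.3 0 0 60;299 -107 7 -0.3 0 0 60;299 -107 7 -0.3 0 0 60;299 -107 7 -0.3 0 0 60;299 -107 7 -0.3 0 0 60' 
python3 go.py 0.443 0.2953 0.072 -4.2
```

```text
time: 9.0
eef_pos: [0.5284, -0.0091, 0.1719]
tool_rot: [0.732, 0.681, -0.001, -0.001]
ft_force: [0.3, -0.7, 0.5]
opening: 0.0651
time: 10.0
eef_pos: [0.4454, 0.2936, 0.1642]
tool_rot: [0.734, 0.679, -0.0, 0.001]
ft_force: [0.2, -0.2, -0.1]
opening: 0.0656
t 10.0 pos [0.4454 0.2936 0.1642] open 0.0656 F [ 0.2 -0.2 -0.1] j [ 0.58  0.03 -0.01  1.53 -0.    2.23]
row [ 1.7 -2.7 92.2] [ 0.11  0.11 -0.19]
```

```bash
python3 -m crank '1 -2 0 0 0 0 60;1 -2 50 0 0 0 60;1 -2 92 0 0 0 60;1 -2 92 0 0 0 60;1 -2 92 0 0 0 60' 
for i in 1 2 3; do python3 go.py 0.443 0.2953 0.072 -4.2; done
```

```text
time: 10.5
eef_pos: [0.443, 0.2952, 0.073]
tool_rot: [0.733, 0.68, -0.0, 0.001]
ft_force: [0.8, -0.8, 0.5]
opening: 0.0653
t 10.5 pos [0.443  0.2952 0.073 ] open 0.0653 F [ 0.8 -0.8  0.5] j [ 0.59  0.04 -0.18  1.35 -0.    2.24]
row [0.1 0.  1. ] [ 0.07  0.12 -0.16]
t 10.5 pos [0.443  0.2952 0.073 ] open 0.0653 F [ 0.8 -0.8  0.5] j [ 0.59  0.04 -0.18  1.35 -0.    2.24]
row [0.1 0.  1. ] [ 0.07  0.12 -0.16]
t 10.5 pos [0.443  0.2952 0.073 ] open 0.0653 F [ 0.8 -0.8  0.5] j [ 0.59  0.04 -0.18  1.35 -0.    2.24]
row [0.1 0.  1. ] [ 0.07  0.12 -0.16]
```

```bash
python3 -m crank '0 0 1 0 0 0 60;0 0 1 0 0 0 255;0 0 1 0 0 0 255;0 0 1 0 0 0 255;0 0 1 0 0 0 255;0 0 1 0 0 0 255;0 0 1 0 0 0 255;0 0 1 0 0 0 255'
python3 -m crank '0 0 -20 0 0 0 255;0 0 -50 0 0 0 255;0 0 -90 0 0 0 255;0 0 -90 0 0 0 255;0 0 -90 0 0 0 255' 
python3 go.py 0.524 -0.324 0.160 -4.2
```

```text
time: 11.3
eef_pos: [0.4438, 0.2964, 0.0734]
tool_rot: [0.733, 0.68, 0.002, 0.002]
ft_force: [-0.9, -0.6, 6.6]
opening: 0.0426
time: 11.8
eef_pos: [0.4432, 0.2963, 0.1619]
tool_rot: [0.733, 0.68, 0.001, 0.001]
ft_force: [0.5, 0.2, -4.0]
opening: 0.0427
t 11.8 pos [0.4432 0.2963 0.1619] open 0.0427 F [ 0.5  0.2 -4. ] j [ 0.59  0.03 -0.02  1.52 -0.    2.24]
row [-612.5  127.1    2.7] [ 0.18  0.03 -0.1 ]
```

```bash
python3 -m crank '-306 63 0 0 0 0 255;-306 63 0 0 0 0 255;-306 63 0 0 0 0 255;-306 63 0 0 0 0 255;-306 63 0 0 0 0 255;-306 63 0 0 0 0 255;-306 63 0 0 0 0 255;-306 63 0 0 0 0 255' 
python3 -m crank '-306 63 0 0 0 0 255;-306 63 0 0 0 0 255;-306 63 0 0 0 0 255;-306 63 0 0 0 0 255;-306 63 0 0 0 0 255;-306 63 0 0 0 0 255;-306 63 0 0 0 0 255;-306 63 0 0 0 0 255;-306 63 0 0 0 0 255;-306 63 0 0 0 0 255' 
python3 go.py 0.524 -0.324 0.073 -4.2
```

```text
time: 12.6
eef_pos: [0.482, -0.0157, 0.1602]
tool_rot: [0.734, 0.679, -0.001, 0.0]
ft_force: [-0.5, 0.5, -4.2]
opening: 0.0427
time: 13.6
eef_pos: [0.5228, -0.3219, 0.1622]
tool_rot: [0.732, 0.681, 0.0, 0.001]
ft_force: [-0.3, 0.3, -4.1]
opening: 0.043
t 13.6 pos [ 0.5228 -0.3219  0.1622] open 0.043 F [-0.3  0.3 -4.1] j [-0.55  0.22  0.2   1.54 -0.    1.09]
row [-1.9  1.3 89.2] [0.07 0.06 0.01]
```

```bash
python3 -m crank '-2 1 50 0 0 0 255;-2 1 78 0 0 0 255;-2 1 86 0 0 0 255;-2 1 88 0 0 0 255;-2 1 89 0 0 0 255;-2 1 89 0 0 0 255' 
python3 go.py 0.524 -0.324 0.0725 -4.2
```

```text
time: 14.2
eef_pos: [0.5243, -0.3262, 0.0753]
tool_rot: [0.733, 0.68, 0.0, 0.002]
ft_force: [0.2, -0.3, -3.7]
opening: 0.0427
t 14.2 pos [ 0.5243 -0.3262  0.0753] open 0.0427 F [ 0.2 -0.3 -3.7] j [-0.56  0.24  0.05  1.37 -0.    1.09]
row [ 2.2 -0.5  2.7] [ 0.23  0.17 -0.09]
```

```bash
python3 -m crank '0 0 2 0 0 0 255;0 0 3 0 0 0 255;0 0 3 0 0 0 255;0 0 3 0 0 0 60;0 0 3 0 0 0 60;0 0 3 0 0 0 60;0 0 3 0 0 0 60;0 0 -20 0 0 0 60;0 0 -60 0 0 0 60;0 0 -110 0 0 0 60'
python3 go.py 0.449 0.3637 0.18 -4.2
```

```text
time: 15.2
eef_pos: [0.5224, -0.3253, 0.1827]
tool_rot: [0.733, 0.68, -0.001, -0.001]
ft_force: [1.5, -1.2, 1.1]
opening: 0.0653
t 15.2 pos [ 0.5224 -0.3253  0.1827] open 0.0653 F [ 1.5 -1.2  1.1] j [-0.56  0.23  0.25  1.59 -0.    1.09]
row [ 681.5 -124.9    2.9] [-0.09 -0.   -0.1 ]
```

```bash
python3 -m crank '340 -62 0 0 0 0 20;340 -62 0 0 0 0 20;340 -62 0 0 0 0 20;340 -62 0 0 0 0 20;340 -62 0 0 0 0 20;340 -62 0 0 0 0 20;340 -62 0 0 0 0 20;340 -62 0 0 0 0 20;340 -62 0 0 0 0 20' 
python3 -m crank '341 -63 0 0 0 0 20;341 -63 0 0 0 0 20;341 -63 0 0 0 0 20;341 -63 0 0 0 0 20;341 -63 0 0 0 0 20;341 -63 0 0 0 0 20;341 -63 0 0 0 0 20;341 -63 0 0 0 0 20;341 -63 0 0 0 0 20;341 -63 0 0 0 0 20' 
python3 go.py 0.449 0.3637 0.071 -4.2
```

```text
time: 16.1
eef_pos: [0.4869, 0.0188, 0.1829]
tool_rot: [0.732, 0.681, 0.0, 0.001]
ft_force: [0.2, -0.3, -0.6]
opening: 0.0784
time: 17.1
eef_pos: [0.4506, 0.3611, 0.1819]
tool_rot: [0.734, 0.679, -0.0, 0.001]
ft_force: [0.2, 0.5, 0.4]
opening: 0.0785
t 17.1 pos [0.4506 0.3611 0.1819] open 0.0785 F [0.2 0.5 0.4] j [ 0.68  0.14  0.14  1.57 -0.    2.32]
row [  2.7  -2.  110.9] [ 0.09  0.13 -0.21]
```

```bash
python3 -m crank '2 -2 0 0 0 0 20;2 -2 50 0 0 0 20;2 -2 100 0 0 0 20;2 -2 111 0 0 0 20;2 -2 111 0 0 0 20;2 -2 111 0 0 0 20' 
python3 go.py 0.449 0.3637 0.071 -4.2
python3 -m crank '0 0 0 0 0 0 20;0 0 0 0 0 0 255;0 0 0 0 0 0 255;0 0 0 0 0 0 255;0 0 0 0 0 0 255;0 0 0 0 0 0 255;0 0 0 0 0 0 255;0 0 0 0 0 0 255'
python3 -m crank '0 0 -20 0 0 0 255;0 0 -50 0 0 0 255;0 0 -90 0 0 0 255;0 0 -90 0 0 0 255;0 0 -90 0 0 0 255' 
python3 go.py 0.433 -0.331 0.160 -4.2
```

```text
time: 17.7
eef_pos: [0.4492, 0.3649, 0.0737]
tool_rot: [0.733, 0.68, 0.001, 0.001]
ft_force: [-0.1, 0.3, 0.5]
opening: 0.0785
t 17.7 pos [0.4492 0.3649 0.0737] open 0.0785 F [-0.1  0.3  0.5] j [ 0.68  0.15 -0.06  1.36 -0.    2.33]
row [-1.2 -0.1  2.7] [ 0.22 -0.02 -0.15]
time: 18.5
eef_pos: [0.4487, 0.3651, 0.0727]
tool_rot: [0.733, 0.68, 0.001, 0.001]
ft_force: [-0.1, -0.4, 7.8]
opening: 0.0528
time: 19.0
eef_pos: [0.4482, 0.365, 0.1614]
tool_rot: [0.733, 0.68, 0.001, 0.001]
ft_force: [-0.4, -0.1, -5.7]
opening: 0.053
t 19.0 pos [0.4482 0.365  0.1614] open 0.053 F [-0.4 -0.1 -5.7] j [ 0.68  0.14  0.1   1.53 -0.    2.33]
row [-695.2   37.     2.1] [ 0.15  0.06 -0.1 ]
```

```bash
python3 -m crank '-348 18 0 0 0 0 255;-348 18 0 0 0 0 255;-348 18 0 0 0 0 255;-348 18 0 0 0 0 255;-348 18 0 0 0 0 255;-348 18 0 0 0 0 255;-348 18 0 0 0 0 255;-348 18 0 0 0 0 255;-348 18 0 0 0 0 255' 
python3 -m crank '-347 19 0 0 0 0 255;-347 19 0 0 0 0 255;-347 19 0 0 0 0 255;-347 19 0 0 0 0 255;-347 19 0 0 0 0 255;-347 19 0 0 0 0 255;-347 19 0 0 0 0 255;-347 19 0 0 0 0 255;-347 19 0 0 0 0 255;-347 19 0 0 0 0 255' 
python3 go.py 0.433 -0.331 0.074 -4.2
```

```text
time: 19.9
eef_pos: [0.439, 0.0151, 0.16]
tool_rot: [0.734, 0.679, -0.001, 0.0]
ft_force: [-0.2, 0.5, -4.2]
opening: 0.0526
time: 20.9
eef_pos: [0.4331, -0.3295, 0.1614]
tool_rot: [0.733, 0.681, -0.0, 0.0]
ft_force: [-0.2, 0.7, -3.5]
opening: 0.0532
t 20.9 pos [ 0.4331 -0.3295  0.1614] open 0.0532 F [-0.2  0.7 -3.5] j [-0.65  0.06  0.01  1.52 -0.    0.99]
row [-1.5 -0.  87.4] [ 0.03  0.03 -0.  ]
```

```bash
python3 -m crank '-1 0 50 0 0 0 255;-1 0 76 0 0 0 255;-1 0 84 0 0 0 255;-1 0 87 0 0 0 255;-1 0 87 0 0 0 255;-1 0 88 0 0 0 255' 
python3 go.py 0.433 -0.331 0.0727 -4.2
```

```text
time: 21.5
eef_pos: [0.4337, -0.3325, 0.0762]
tool_rot: [0.733, 0.68, 0.0, 0.003]
ft_force: [0.1, 0.3, -4.5]
opening: 0.0528
t 21.5 pos [ 0.4337 -0.3325  0.0762] open 0.0528 F [ 0.1  0.3 -4.5] j [-0.65  0.07 -0.14  1.35 -0.    0.99]
row [ 1.5 -0.8  3.5] [ 0.23  0.19 -0.07]
```

Lower 3 mm, release and rise, then look at the mat.

```bash
python3 -m crank '0 0 2 0 0 0 255;0 0 3 0 0 0 255;0 0 3 0 0 0 255;0 0 3 0 0 0 40;0 0 3 0 0 0 40;0 0 3 0 0 0 40;0 0 3 0 0 0 40;0 0 -20 0 0 0 40;0 0 -60 0 0 0 40;0 0 -110 0 0 0 40'
python3 -m crank '200 -20 -110 0 0 0 0;200 -20 -110 0 0 0 0;200 -20 -140 0 0 0 0;200 -20 -140 0 0 0 0;200 -20 -140 0 0 0 0;200 -20 -140 0 0 0 0;200 -20 -140 0 0 0 0;200 -20 -140 0 0 0 0;200 -20 -140 0 0 0 0'
python3 - <<'E'
from rig import *
from h import *
print(np.round(read_state()["eef_pos"],4))
for n in("wrist","scene","top"):
    d=snapshot(n);np.savez(n+"1.npz",**d)
    if n=="wrist":W=d["img"]
    if n=="scene":S=d["img"][150:384,100:420]
cv2.imwrite("pics/w1.png",np.vstack([cv2.resize(W,(640,300))*0+cv2.resize(W,(640,300)),cv2.resize(S,(640,300))])[:,:,::-1])
E
python3 go.py 0.48 0.2 0.30 -4.2
```

```text
time: 22.5
eef_pos: [0.4317, -0.3314, 0.184]
tool_rot: [0.733, 0.68, -0.0, -0.0]
ft_force: [1.0, -0.6, 1.3]
opening: 0.072
time: 23.4
eef_pos: [0.4272, -0.1316, 0.3226]
tool_rot: [0.734, 0.68, -0.001, 0.0]
ft_force: [-0.6, 0.2, -0.2]
opening: 0.0853
[ 0.4272 -0.1316  0.3226]
t 23.55 pos [ 0.4272 -0.1314  0.3231] open 0.0854 F [ 0.1  0.4 -0.3] j [-0.3  -0.1   0.17  1.84 -0.    1.35]
row [334.5  27.4  22.7] [ 0.01  0.08 -0.18]
```

View pics/w1.png

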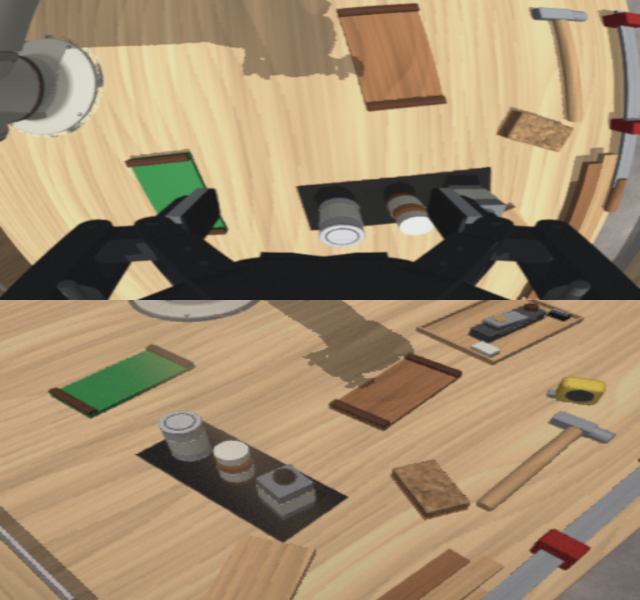

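All three containers stand upright on the mat (wrist view: can (342,215), jar (412,210); scene view: tin (285,488)). Next, precise views of the rest and then the plane.

```bash
python3 -m crank '110 60 20 0 0 0 0;110 60 20 0 0 0 0;110 60 20 0 0 0 0;110 60 20 0 0 0 0;110 60 20 0 0 0 0'
python3 - <<'E'
from rig import *
from h import *
d=snapshot("wrist");np.savez("w2.npz",**d)
E
python3 -m crank '298 -10 0 0 0 0 0;298 -10 0 0 0 0 0;298 -10 0 0 0 0 0;298 -10 0 0 0 0 0;298 -10 0 0 0 0 0;298 -10 0 0 0 0 0;298 -10 0 0 0 0 0;298 -10 0 0 0 0 0;298 -10 0 0 0 0 0'
python3 - <<'E'
from rig import *
from h import *
d=snapshot("wrist");np.savez("w3.npz",**d)
E
cat > m1.py <<'E'
import sys
sys.argv=["",  "w2.npz"];exec(open("meas.py").read())
m=(S>110)&(V<185)&(V>10)
print("uv guess",fproj(d,[[.52,-.005,.012]]),hsv[tuple(fproj(d,[[.52,-.005,.012]])[0].astype(int)[::-1])], hsv[100,150])
u,v=fproj(d,[[.52,-.005,.012]])[0].astype(int)
Q=fproj(d,[[.46,.12,0],[.6,.12,0],[.46,-.13,0],[.6,-.13,0]]);a=Q.min(0).astype(int);b=Q.max(0).astype(int);print(a,b)
A=im[a[1]-10:b[1]+10,a[0]-10:b[0]+10]
sys.argv=["",  "w3.npz"];exec(open("meas.py").read())
Q=fproj(d,[[.4,.17,0],[.58,.17,0],[.4,.42,0],[.58,.42,0]]);a2=Q.min(0).astype(int);b2=Q.max(0).astype(int);print(a2,b2)
B=im[a2[1]:b2[1],a2[0]:b2[0]]
f=lambda X:cv2.resize(X,(int(X.shape[1]*560/X.shape[0]),560),interpolation=cv2.INTER_CUBIC)
cv2.imwrite("pics/w23.png",np.hstack([f(A),f(B)])[:,:,::-1]);print(A.shape,B.shape)
E
python3 m1.py; python3 go.py .503 .294 .2 -3.8
```

```text
time: 24.05
eef_pos: [0.4955, -0.0257, 0.3033]
tool_rot: [0.733, 0.68, -0.001, 0.001]
ft_force: [-0.4, -0.3, 0.7]
opening: 0.0857
time: 25.0
eef_pos: [0.5082, 0.2707, 0.3038]
tool_rot: [0.734, 0.679, 0.0, 0.001]
ft_force: [0.5, -0.0, -0.9]
opening: 0.0852
uv guess [[274.30086948 141.50346567]] [ 13 131 171] [ 18  86 220]
[227  56] [327 220]
[178  54] [307 221]
(184, 120, 3) (167, 129, 3)
t 25.05 pos [0.5082 0.2706 0.304 ] open 0.0857 F [ 0.1 -0.1 -0.1] j [ 0.49  0.19  0.44  1.81 -0.    2.14]
row [ 23.1  -7.2 103.9] [ 0.14  0.09 -0.62]
```

View pics/w23.png

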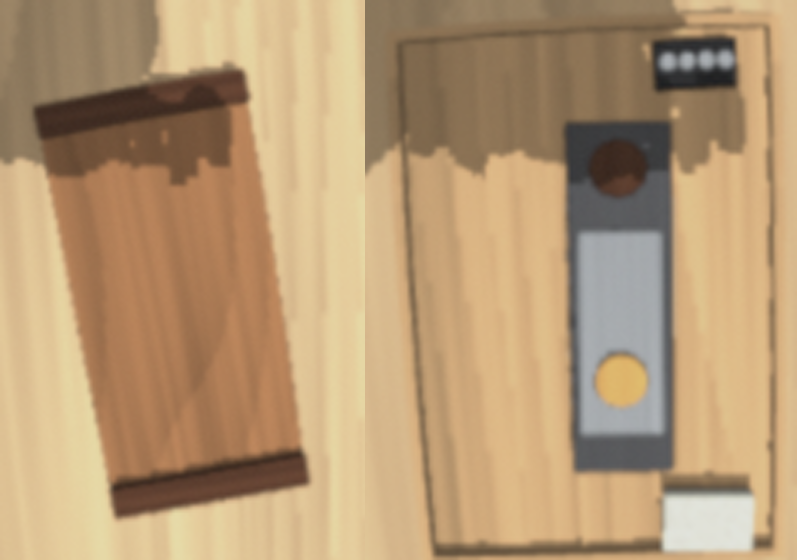

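Rest outer corners in the left crop: (35,108), (243,70), (308,484), (117,517). In the right crop the plane spans (567,122) to (672,470) and the brad box is undisturbed. Next the metric positions.

```bash
cat > m2.py <<'E'
import sys
sys.argv=["",  "w2.npz"];exec(open("meas.py").read())
k=560/184
P=np.array([[35,108],[243,70],[308,484],[117,517]])/k+[217,46]
X=onz(fray(d,P),.020);print("outer",np.round(X,4),X.mean(0))
P=np.array([[47,137],[248,103],[300,452],[111,484]])/k+[217,46]
X=onz(fray(d,P),.013);print("inner",np.round(X,4),X.mean(0));v=X[0]+X[1]-X[2]-X[3];print("yaw",np.degrees(np.arctan2(-v[0],v[1])))
m=((S>115)&(H<16)&(V<190))|(V<90);box(roi(m,220,60,325,225),.016,"rest mask")
c,v=fray(d,[[250,130]]);print("cam",c)
sys.argv=["",  "w3.npz"];exec(open("meas.py").read())
box(roi((S<60)&(V<190),240,82,282,198),.033,"plane")
k=560/167
P=np.array([[567-365,122],[672-365,122],[672-365,470],[574-365,470]])/k+[178,54]
X=onz(fray(d,P),.033);print("plane",np.round(X,4),X.mean(0))
c,v=fray(d,[[250,130]]);print("cam",c)
E
python3 m2.py
```

```text
outer [[ 0.4613  0.0873]
 [ 0.5588  0.0986]
 [ 0.5812 -0.1053]
 [ 0.4839 -0.1154]] [ 0.52128698 -0.00870358]
inner [[ 0.4652  0.0735]
 [ 0.561   0.0834]
 [ 0.5786 -0.0904]
 [ 0.4819 -0.1001]] [ 0.52168131 -0.00839494]
yaw 5.649096827285222
rest mask [520.1  -7.9] [ 98.5 205.5] 6.4
cam [0.50098456 0.04692577 0.44602043]
plane [504.1 294.4] [146.9  41.8] 86.0
plane [[0.4883 0.3689]
 [0.5309 0.3655]
 [0.5205 0.2178]
 [0.4781 0.2211]] [0.50447268 0.293341  ]
cam [0.51356323 0.34329788 0.44661972]
```

```bash
python3 -m crank '23 -6 104 0 0 -0.4 105;23 -6 104 0 0 -0.4 105;23 -6 104 0 0 -0.4 105;23 -6 104 0 0 -0.4 105;23 -6 104 0 0 -0.4 105;23 -6 104 0 0 -0.4 105;23 -6 104 0 0 -0.4 105'
python3 go.py .504 .2938 .085 -4.0
```

```text
time: 25.75
eef_pos: [0.5047, 0.2955, 0.2016]
tool_rot: [0.731, 0.682, 0.002, 0.002]
ft_force: [0.4, 0.9, -0.4]
opening: 0.0502
t 25.75 pos [0.5047 0.2955 0.2016] open 0.0502 F [ 0.4  0.9 -0.4] j [ 0.53  0.16  0.2   1.61 -0.    2.17]
row [ -1.7  -1.1 116.5] [ 0.26 -0.01  0.07]
```

```bash
python3 -m crank '-1 0 50 0.2 0 0 105;-1 0 100 0.2 0 0 105;-1 0 117 0.2 0 0 105;-1 0 117 0.2 0 0 105;-1 0 117 0.2 0 0 105;-1 0 117 0.2 0 0 105'
python3 go.py .504 .2938 .012 -4.0
python3 - <<'E'
from rig import *
from h import *
d=snapshot("wrist");np.savez("w4.npz",**d)
cv2.imwrite("pics/w4.png",cv2.resize(d["img"][:,:,::-1],None,fx=1.5,fy=1.5)[100:])
E
```

```text
time: 26.35
eef_pos: [0.5051, 0.2948, 0.0848]
tool_rot: [0.731, 0.683, 0.001, 0.0]
ft_force: [-0.4, 0.5, 0.3]
opening: 0.0505
t 26.35 pos [0.5051 0.2948 0.0848] open 0.0505 F [-0.4  0.5  0.3] j [ 0.53  0.16 -0.02  1.38 -0.    2.17]
row [-1.1 -1.1 72.8] [ 0.07 -0.02  0.1 ]
```

View pics/w4.png

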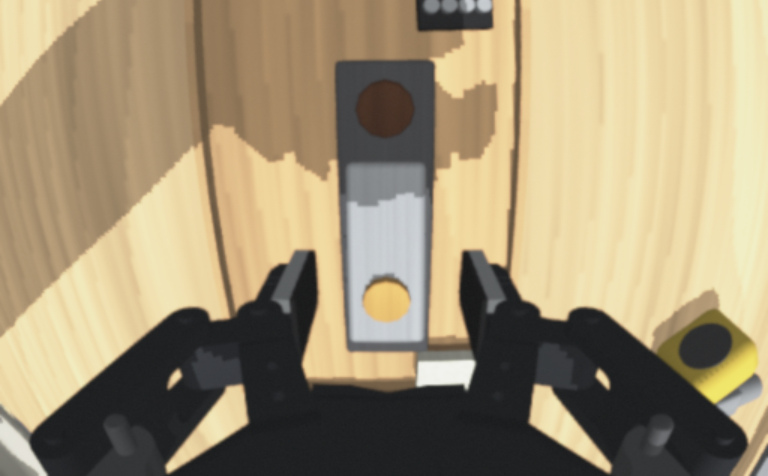

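The plane sits centred between the pads (pad tips at x=316 and x=462, plane middle about 388). I descend.

```bash
python3 -m crank '-1 -1 40 0 0 0 105;-1 -1 60 0 0 0 105;-1 -1 68 0 0 0 105;-1 -1 72 0 0 0 105;-1 -1 72 0 0 0 105'
python3 go.py .504 .2938 .008 -4.0
python3 -m crank '0 0 2 0 0 0 105;0 0 3 0 0 0 105;0 0 3 0 0 0 105'
python3 go.py .504 .2938 .008 -4.0
```

```text
time: 26.9
eef_pos: [0.5033, 0.2935, 0.0113]
tool_rot: [0.731, 0.683, -0.001, 0.0]
ft_force: [-0.4, -0.3, 1.1]
opening: 0.0501
t 26.9 pos [0.5033 0.2935 0.0113] open 0.0501 F [-0.4 -0.3  1.1] j [ 0.53  0.19 -0.13  1.25 -0.    2.17]
row [0.3 0.6 3.3] [-0.04  0.05  0.1 ]
time: 27.2
eef_pos: [0.503, 0.2933, 0.0077]
tool_rot: [0.731, 0.683, -0.001, 0.0]
ft_force: [-0.7, 0.4, -0.5]
opening: 0.0503
t 27.2 pos [0.503  0.2933 0.0077] open 0.0503 F [-0.7  0.4 -0.5] j [ 0.53  0.19 -0.14  1.24 -0.    2.17]
row [ 0.6  1.  -0.3] [-0.07  0.08  0.1 ]
```

Free of contact. Grip with 80 N and lift.

```bash
python3 -m crank '0 0 0 0 0 0 255;0 0 0 0 0 0 255;0 0 0 0 0 0 255;0 0 0 0 0 0 255;0 0 0 0 0 0 255;0 0 0 0 0 0 255' 80
python3 go.py .504 .2938 .008 -4.0
python3 -m crank '0 0 -10 0 0 0 255;0 0 -40 0 0 0 255;0 0 -80 0 0 0 255;0 0 -80 0 0 0 255;0 0 -80 0 0 0 255'
python3 go.py .5213 -0.0085 .088 6.2
```

```text
time: 27.8
eef_pos: [0.5032, 0.2934, 0.0082]
tool_rot: [0.731, 0.683, -0.001, 0.0]
ft_force: [0.6, -0.4, 5.2]
opening: 0.0427
t 27.8 pos [0.5032 0.2934 0.0082] open 0.0427 F [ 0.6 -0.4  5.2] j [ 0.53  0.19 -0.14  1.24 -0.    2.17]
row [0.4 0.7 0.2] [-0.03  0.05  0.09]
time: 28.3
eef_pos: [0.503, 0.2934, 0.0875]
tool_rot: [0.731, 0.683, -0.001, -0.0]
ft_force: [-0.2, -0.4, -6.8]
opening: 0.0426
t 28.3 pos [0.503  0.2934 0.0875] open 0.0426 F [-0.2 -0.4 -6.8] j [ 0.53  0.16 -0.02  1.39 -0.    2.17]
row [-3.00e+02  3.88e+01 -1.00e-01] [ -0.09   0.07 -10.1 ]
```

```bash
python3 -m crank '-300 39 0 0 0 -10.1 255;-300 39 0 0 0 -10.1 255;-300 39 0 0 0 -10.1 255;-300 39 0 0 0 -10.1 255;-300 39 0 0 0 -10.1 255;-300 39 0 0 0 -10.1 255;-300 39 0 0 0 -10.1 255;-300 39 0 0 0 -10.1 255;-300 39 0 0 0 -10.1 255;-300 39 0 0 0 -10.1 255'
python3 go.py .5213 -0.0085 .020 6.2
python3 - <<'E'
from rig import *
from h import *
d=snapshot("wrist");np.savez("w5.npz",**d)
cv2.imwrite("pics/w5.png",cv2.resize(d["img"][:,:,::-1],None,fx=1.5,fy=1.5)[60:])
E
```

```text
time: 29.3
eef_pos: [0.521, -0.0075, 0.0869]
tool_rot: [0.667, 0.745, -0.002, -0.001]
ft_force: [0.1, 0.2, -6.5]
opening: 0.0422
t 29.3 pos [ 0.521  -0.0075  0.0869] open 0.0422 F [ 0.1  0.2 -6.5] j [-0.01  0.01 -0.18  1.38 -0.    1.45]
row [-1.   0.5 66.9] [-0.19  0.06  0.09]
```

View pics/w5.png

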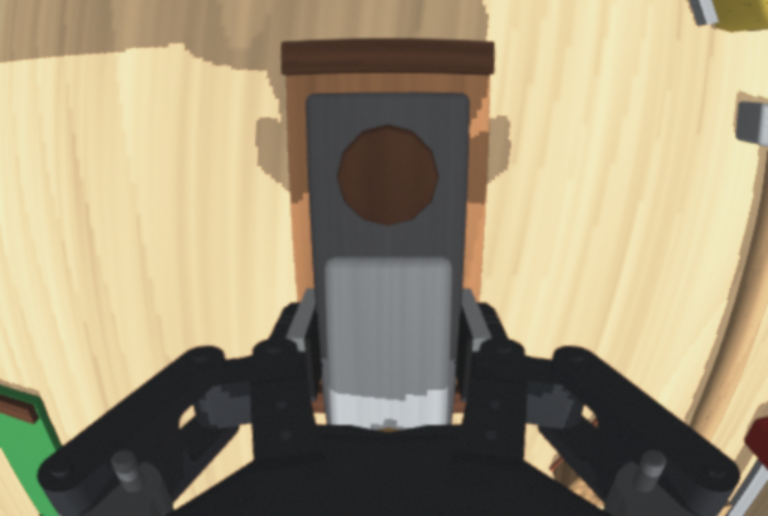

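The plane is aligned over the rest: the cleat spans x=283–494 and the plane 307–469, both centred at about 388. I lower it.

```bash
python3 -m crank '-1 0 40 0 0 0 255;-1 0 58 0 0 0 255;-1 0 66 0 0 0 255;-1 0 67 0 0 0 255;-1 0 67 0 0 0 255'
python3 go.py .5213 -0.0085 .0152 6.2
python3 -m crank '0 0 2 0 0 0 255;0 0 3 0 0 0 255;0 0 4 0 0 0 255;0 0 4 0 0 0 255'
python3 go.py .5213 -0.0085 .0152 6.2
```

```text
time: 29.85
eef_pos: [0.5219, -0.0093, 0.0216]
tool_rot: [0.668, 0.745, -0.001, 0.0]
ft_force: [-0.6, 0.7, -5.8]
opening: 0.0427
t 29.85 pos [ 0.5219 -0.0093  0.0216] open 0.0427 F [-0.6  0.7 -5.8] j [-0.02  0.04 -0.28  1.25 -0.    1.44]
row [ 0.9 -0.5  6.4] [-0.06  0.09  0.04]
time: 30.25
eef_pos: [0.5214, -0.0098, 0.0168]
tool_rot: [0.668, 0.744, -0.001, -0.0]
ft_force: [0.0, 0.4, -5.6]
opening: 0.0427
t 30.25 pos [ 0.5214 -0.0098  0.0168] open 0.0427 F [ 0.   0.4 -5.6] j [-0.02  0.05 -0.28  1.24 -0.    1.44]
row [1.3 0.  1.6] [-0.11  0.08 -0.01]
```

```bash
python3 -m crank '1 0 1 0 0 0 255;1 0 2 0 0 0 255;1 0 2 0 0 0 255;1 0 2 0 0 0 80;1 0 2 0 0 0 80;1 0 2 0 0 0 80'
python3 -m crank '0 0 -10 0 0 0 60;0 0 -50 0 0 0 60;0 0 -100 0 0 0 60;0 0 -150 0 0 0 60;0 0 -180 0 0 0 60;0 0 -180 0 0 0 60'
python3 -m crank '-30 -20 -100 0 0 0 60;-30 -20 -100 0 0 0 60;-30 -20 -100 0 0 0 60'
python3 - <<'E'
from rig import *
from h import *
d=snapshot("wrist");np.savez("w6.npz",**d)
cv2.imwrite("pics/w6.png",cv2.resize(d["img"][:,:,::-1],None,fx=1.5,fy=1.5))
E
python3 go.py 0.433 -0.332 0.19 -4.2
```

```text
time: 30.85
eef_pos: [0.5216, -0.0088, 0.015]
tool_rot: [0.668, 0.744, -0.001, 0.0]
ft_force: [0.7, -0.8, 0.9]
opening: 0.0584
time: 31.45
eef_pos: [0.5233, -0.0085, 0.2007]
tool_rot: [0.668, 0.744, 0.001, 0.003]
ft_force: [-0.0, -0.5, -0.5]
opening: 0.065
time: 31.75
eef_pos: [0.5052, -0.0414, 0.3005]
tool_rot: [0.668, 0.744, 0.001, 0.003]
ft_force: [0.2, -0.1, 0.2]
opening: 0.0653
t 31.8 pos [ 0.5055 -0.0412  0.2988] open 0.0653 F [-1.5 -0.7  0.2] j [-0.08  0.02  0.24  1.79 -0.    1.38]
row [-281.1 -103.5  109.2] [ 0.21  0.13 10.33]
```

View pics/w6.png

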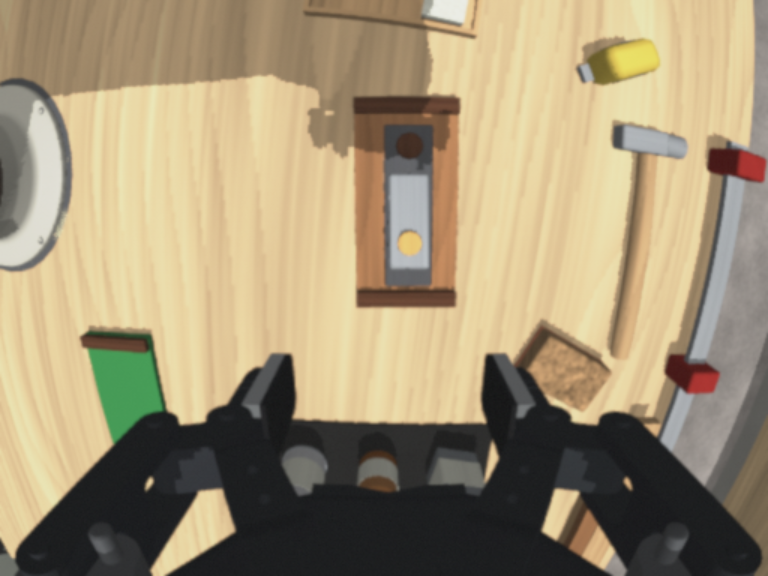

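```bash
python3 - <<'E'
import sys
sys.argv=["","w6.npz"];exec(open("meas.py").read())
box(roi((S<70)&(V<190),254,80,291,192),.040,"plane")
P=np.array([[385,125],[433,125],[433,285],[385,285]])/1.5;X=onz(fray(d,P),.040);print(X.mean(0),X.round(4))
A=onz(fray(d,np.array([[357,114],[457,114]])/1.5),.012);B=onz(fray(d,np.array([[357,291],[456,291]])/1.5),.022);print(A,B,(A.mean(0)+B.mean(0))/2,np.linalg.norm(A.mean(0)-B.mean(0)))
O=onz(fray(d,np.array([[354,98],[460,98],[455,305],[357,305]])/1.5),.022);print(O.mean(0),O.round(4))
print(fray(d,[[0,0]])[0])
big=im[58:212,225:320];cv2.imwrite("pics/rest.png",cv2.resize(big[:,:,::-1],None,fx=3.8,fy=3.8,interpolation=cv2.INTER_CUBIC))
E
```

```text
plane [521.   -8.3] [ 43.2 148.6] 6.4
[ 0.52240888 -0.0083554 ] [[ 0.4927  0.0626]
 [ 0.5351  0.0677]
 [ 0.5534 -0.0795]
 [ 0.5084 -0.0843]]
[[0.46486105 0.07292165]
 [0.55950924 0.0842071 ]] [[ 0.48199359 -0.09847786]
 [ 0.57973143 -0.08812439]] [ 0.52152383 -0.00736837] 0.17287739616184217
[ 0.52114987 -0.00750452] [[ 0.4612  0.087 ]
 [ 0.5592  0.0988]
 [ 0.581  -0.1028]
 [ 0.4833 -0.113 ]]
[0.49700191 0.03101017 0.44320272]
```

View pics/rest.png

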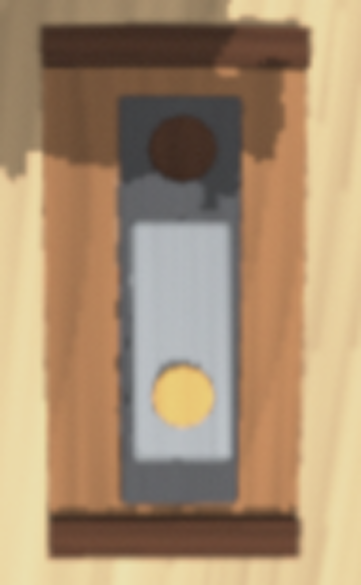

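The plane is centred on the rest within about 1 mm ((521,-8) mm against (521,-8) mm, yaw 6.4°). The can goes back first.

```bash
python3 -m crank '-281 -103 60 0 0 10.3 40;-281 -103 60 0 0 10.3 40;-281 -103 60 0 0 10.3 40;-281 -103 109 0 0 10.3 40;-281 -103 109 0 0 10.3 40;-281 -103 109 0 0 10.3 40;-281 -103 109 0 0 10.3 40;-281 -103 109 0 0 10.3 40;-281 -103 109 0 0 10.3 40'
python3 go.py 0.4327 -0.332 0.0727 -4.2
```

```text
time: 32.7
eef_pos: [0.4325, -0.3305, 0.1854]
tool_rot: [0.732, 0.681, -0.001, -0.001]
ft_force: [0.4, 0.5, 0.4]
opening: 0.0722
t 32.7 pos [ 0.4325 -0.3305  0.1854] open 0.0722 F [0.4 0.5 0.4] j [-0.65  0.06  0.06  1.57 -0.    0.99]
row [ -1.4   0.7 112.7] [-0.18  0.03  0.05]
```

```bash
python3 -m crank '-1 0 0 0 0 0 40;-1 0 50 0 0 0 40;-1 0 100 0 0 0 40;-1 0 112 0 0 0 40;-1 0 112 0 0 0 40;-1 0 112 0 0 0 40'
python3 go.py 0.4327 -0.332 0.0727 -4.2
python3 -m crank '0 0 0 0 0 0 255;0 0 0 0 0 0 255;0 0 0 0 0 0 255;0 0 0 0 0 0 255;0 0 0 0 0 0 255;0 0 0 0 0 0 255;0 0 0 0 0 0 255' 50
python3 -m crank '0 0 -20 0 0 0 255;0 0 -50 0 0 0 255;0 0 -90 0 0 0 255;0 0 -90 0 0 0 255;0 0 -90 0 0 0 255' 
python3 go.py 0.4487 0.3645 0.160 -4.2
```

```text
time: 33.3
eef_pos: [0.4338, -0.3324, 0.0771]
tool_rot: [0.732, 0.682, -0.001, 0.001]
ft_force: [-0.2, 0.5, 0.5]
opening: 0.0722
t 33.3 pos [ 0.4338 -0.3324  0.0771] open 0.0722 F [-0.2  0.5  0.5] j [-0.65  0.07 -0.14  1.36 -0.    0.99]
row [ 0.4 -1.1  4.4] [0.04 0.19 0.14]
time: 34.0
eef_pos: [0.4336, -0.333, 0.0773]
tool_rot: [0.732, 0.681, -0.001, 0.002]
ft_force: [-1.4, 1.2, 7.0]
opening: 0.0531
time: 34.5
eef_pos: [0.4333, -0.3324, 0.1657]
tool_rot: [0.732, 0.681, -0.001, 0.001]
ft_force: [-0.1, 0.3, -5.5]
opening: 0.0527
t 34.5 pos [ 0.4333 -0.3324  0.1657] open 0.0527 F [-0.1  0.3 -5.5] j [-0.65  0.06  0.02  1.53 -0.    0.99]
row [696.3 -34.5   3.5] [0.02 0.18 0.09]
```

```bash
python3 -m crank '348 -17 0 0 0 0 255;348 -17 0 0 0 0 255;348 -17 0 0 0 0 255;348 -17 0 0 0 0 255;348 -17 0 0 0 0 255;348 -17 0 0 0 0 255;348 -17 0 0 0 0 255;348 -17 0 0 0 0 255;348 -17 0 0 0 0 255' 
python3 -m crank '348 -17 0 0 0 0 255;348 -17 0 0 0 0 255;348 -17 0 0 0 0 255;348 -17 0 0 0 0 255;348 -17 0 0 0 0 255;348 -17 0 0 0 0 255;348 -17 0 0 0 0 255;348 -17 0 0 0 0 255;348 -17 0 0 0 0 255;348 -17 0 0 0 0 255' 
python3 go.py 0.4487 0.3645 0.081 -4.2
```

```text
time: 35.4
eef_pos: [0.44, 0.0175, 0.1626]
tool_rot: [0.731, 0.683, -0.002, -0.001]
ft_force: [-0.8, -0.3, -4.1]
opening: 0.0527
time: 36.4
eef_pos: [0.4491, 0.3631, 0.1626]
tool_rot: [0.733, 0.681, -0.002, 0.0]
ft_force: [-0.0, -0.5, -4.0]
opening: 0.053
t 36.4 pos [0.4491 0.3631 0.1626] open 0.053 F [-0.  -0.5 -4. ] j [ 0.68  0.14  0.1   1.54 -0.    2.32]
row [ 1.6 -0.3 81.6] [-0.15  0.17 -0.01]
```

```bash
python3 -m crank '1 0 50 0 0 0 255;1 0 70 0 0 0 255;1 0 80 0 0 0 255;1 0 82 0 0 0 255;1 0 82 0 0 0 255;1 0 82 0 0 0 255'
python3 go.py 0.4487 0.3645 0.0785 -4.2
```

```text
time: 37.0
eef_pos: [0.4494, 0.3657, 0.083]
tool_rot: [0.732, 0.681, 0.0, 0.0]
ft_force: [-0.6, -0.3, -3.4]
opening: 0.0527
t 37.0 pos [0.4494 0.3657 0.083 ] open 0.0527 F [-0.6 -0.3 -3.4] j [ 0.68  0.15 -0.04  1.38 -0.    2.33]
row [-1.3 -0.6  4.5] [ 0.01 -0.    0.07]
```

```bash
python3 -m crank '-1 -0.5 2 0 0 0 255;-1 -0.5 4 0 0 0 255;-1 -0.5 4.5 0 0 0 255;-1 -0.5 4.5 0 0 0 255'
python3 go.py 0.4487 0.3645 0.0785 -4.2
python3 -m crank '0 0 0 0 0 0 40;0 0 0 0 0 0 40;0 0 0 0 0 0 40;0 0 0 0 0 0 40;0 0 -20 0 0 0 40;0 0 -60 0 0 0 40;0 0 -105 0 0 0 40;0 0 -105 0 0 0 40'
python3 go.py 0.5238 -0.3258 0.185 -4.2
```

```text
time: 37.4
eef_pos: [0.4483, 0.3651, 0.0785]
tool_rot: [0.732, 0.681, -0.0, -0.0]
ft_force: [-2.0, -1.1, 5.8]
opening: 0.0527
t 37.4 pos [0.4483 0.3651 0.0785] open 0.0527 F [-2.  -1.1  5.8] j [ 0.68  0.15 -0.05  1.37  0.    2.33]
row [-0.6  0.4  0. ] [-0.01 -0.    0.11]
time: 38.2
eef_pos: [0.4498, 0.366, 0.1884]
tool_rot: [0.732, 0.681, 0.003, 0.0]
ft_force: [0.2, 0.1, 0.8]
opening: 0.0718
t 38.2 pos [0.4498 0.366  0.1884] open 0.0718 F [0.2 0.1 0.8] j [ 0.68  0.14  0.15  1.58 -0.    2.33]
row [-684.7  123.3    0.9] [ 0.27 -0.25  0.1 ]
```

```bash
python3 -m crank '-342 62 0 0 0 0 60;-342 62 0 0 0 0 60;-342 62 0 0 0 0 60;-342 62 0 0 0 0 60;-342 62 0 0 0 0 60;-342 62 0 0 0 0 60;-342 62 0 0 0 0 60;-342 62 0 0 0 0 60;-342 62 0 0 0 0 60'
python3 -m crank '-342 61 0 0.2 -0.2 0 60;-342 61 0 0.2 -0.2 0 60;-342 61 0 0.2 -0.2 0 60;-342 61 0 0.2 -0.2 0 60;-342 61 0 0.2 -0.2 0 60;-342 61 0 0.2 -0.2 0 60;-342 61 0 0.2 -0.2 0 60;-342 61 0 0.2 -0.2 0 60;-342 61 0 0.2 -0.2 0 60;-342 61 0 0.2 -0.2 0 60'
python3 go.py 0.5235 -0.3258 0.073 -4.2
```

```text
time: 39.1
eef_pos: [0.4855, 0.0182, 0.1821]
tool_rot: [0.733, 0.68, -0.001, -0.0]
ft_force: [0.3, -0.2, 0.3]
opening: 0.0653
time: 40.1
eef_pos: [0.5225, -0.3245, 0.1827]
tool_rot: [0.731, 0.682, -0.004, -0.0]
ft_force: [0.2, -0.6, 0.4]
opening: 0.0654
t 40.1 pos [ 0.5225 -0.3245  0.1827] open 0.0654 F [ 0.2 -0.6  0.4] j [-0.55  0.24  0.25  1.59 -0.01  1.09]
row [ -0.7   1.7 109.7] [-0.31  0.27  0.21]
```

```bash
python3 -m crank '-1 1 0 -0.2 0.2 0.1 60;-1 1 50 -0.2 0.2 0.1 60;-1 1 100 -0.2 0.2 0.1 60;-1 1 112 -0.2 0.2 0.1 60;-1 1 112 -0.2 0.2 0.1 60;-1 1 112 -0.2 0.2 0.1 60'
python3 go.py 0.5235 -0.3258 0.073 -4.2
```

```text
time: 40.7
eef_pos: [0.5233, -0.3281, 0.0735]
tool_rot: [0.732, 0.681, -0.001, 0.001]
ft_force: [0.6, -0.2, 0.4]
opening: 0.065
t 40.7 pos [ 0.5233 -0.3281  0.0735] open 0.065 F [ 0.6 -0.2  0.4] j [-0.56  0.24  0.05  1.37 -0.    1.08]
row [2.3 0.1 0.5] [0.05 0.18 0.03]
```

```bash
python3 -m crank '1.5 0 0 0 0 0 60;1.5 0 0 0 0 0 60;1.5 0 0 0 0 0 255;1.5 0 0 0 0 0 255;1.5 0 0 0 0 0 255;1.5 0 0 0 0 0 255;1.5 0 0 0 0 0 255;1.5 0 0 0 0 0 255;1.5 0 0 0 0 0 255' 50
python3 -m crank '0 0 -20 0 0 0 255;0 0 -50 0 0 0 255;0 0 -90 0 0 0 255;0 0 -90 0 0 0 255;0 0 -90 0 0 0 255' 
python3 go.py 0.4434 0.296 0.163 -4.2
```

```text
time: 41.6
eef_pos: [0.5229, -0.3268, 0.0719]
tool_rot: [0.733, 0.681, -0.001, 0.001]
ft_force: [0.1, 1.0, 5.3]
opening: 0.0427
time: 42.1
eef_pos: [0.5227, -0.3265, 0.1609]
tool_rot: [0.733, 0.681, -0.001, 0.0]
ft_force: [0.1, -0.7, -4.5]
opening: 0.0427
t 42.1 pos [ 0.5227 -0.3265  0.1609] open 0.0427 F [ 0.1 -0.7 -4.5] j [-0.56  0.23  0.2   1.54 -0.    1.09]
row [ 615.  -124.8   -3.3] [-0.06  0.12 -0.01]
```

```bash
python3 -m crank '307 -62 0 0 0 0 255;307 -62 0 0 0 0 255;307 -62 0 0 0 0 255;307 -62 0 0 0 0 255;307 -62 0 0 0 0 255;307 -62 0 0 0 0 255;307 -62 0 0 0 0 255;307 -62 0 0 0 0 255' 
python3 -m crank '308 -62 0 0 0 0 255;308 -62 0 0 0 0 255;308 -62 0 0 0 0 255;308 -62 0 0 0 0 255;308 -62 0 0 0 0 255;308 -62 0 0 0 0 255;308 -62 0 0 0 0 255;308 -62 0 0 0 0 255;308 -62 0 0 0 0 255;308 -62 0 0 0 0 255' 
python3 go.py 0.4434 0.296 0.076 -4.2
```

```text
time: 42.9
eef_pos: [0.4822, -0.0138, 0.1587]
tool_rot: [0.731, 0.682, -0.002, -0.001]
ft_force: [-0.3, -0.7, -3.1]
opening: 0.0427
time: 43.9
eef_pos: [0.4445, 0.2945, 0.1594]
tool_rot: [0.733, 0.68, -0.002, 0.0]
ft_force: [0.2, 0.1, -3.8]
opening: 0.0431
t 43.9 pos [0.4445 0.2945 0.1594] open 0.0431 F [ 0.2  0.1 -3.8] j [ 0.59  0.03 -0.02  1.52 -0.    2.23]
row [ 1.7 -1.  83.4] [-0.13  0.15 -0.12]
```

```bash
python3 -m crank '1 -1 50 0 0 0 255;1 -1 70 0 0 0 255;1 -1 80 0 0 0 255;1 -1 83 0 0 0 255;1 -1 83 0 0 0 255;1 -1 83 0 0 0 255'
python3 go.py 0.4434 0.296 0.0732 -4.2
```

```text
time: 44.5
eef_pos: [0.4436, 0.2973, 0.0784]
tool_rot: [0.733, 0.681, -0.0, 0.0]
ft_force: [0.3, 0.6, -3.9]
opening: 0.0423
t 44.5 pos [0.4436 0.2973 0.0784] open 0.0423 F [ 0.3  0.6 -3.9] j [ 0.59  0.05 -0.16  1.36 -0.    2.24]
row [-1.3 -0.1  5.2] [ 0.    0.02 -0.03]
```

```bash
python3 -m crank '-1 0 2 0 0 0 255;-1 0 4 0 0 0 255;-1 0 5 0 0 0 255;-1 0 5 0 0 0 255'
python3 go.py 0.4434 0.296 0.0732 -4.2
python3 -m crank '0 0 0.3 0 0 0 60;0 0 0.3 0 0 0 60;0 0 0.3 0 0 0 60;0 0 0.3 0 0 0 60;0 0 -20 0 0 0 60;0 0 -60 0 0 0 60;0 0 -100 0 0 0 60;0 0 -100 0 0 0 60'
python3 go.py 0.6127 -0.3175 0.170 -4.2
```

```text
time: 44.9
eef_pos: [0.4433, 0.2964, 0.0735]
tool_rot: [0.733, 0.681, -0.0, 0.0]
ft_force: [-1.4, -3.1, 7.1]
opening: 0.0428
t 44.9 pos [0.4433 0.2964 0.0735] open 0.0428 F [-1.4 -3.1  7.1] j [ 0.59  0.05 -0.17  1.35 -0.    2.23]
row [-0.4  0.2  0.3] [0.   0.02 0.  ]
time: 45.7
eef_pos: [0.4446, 0.2973, 0.1775]
tool_rot: [0.733, 0.681, 0.003, 0.001]
ft_force: [-0.5, 0.4, -1.3]
opening: 0.065
t 45.7 pos [0.4446 0.2973 0.1775] open 0.065 F [-0.5  0.4 -1.3] j [ 0.59  0.03  0.01  1.55 -0.    2.23]
row [-600.9  212.7    6.6] [ 0.26 -0.18 -0.  ]
```

```bash
python3 -m crank '-300 106 0 0 0 0 60;-300 106 0 0 0 0 60;-300 106 0 0 0 0 60;-300 106 0 0 0 0 60;-300 106 0 0 0 0 60;-300 106 0 0 0 0 60;-300 106 0 0 0 0 60;-300 106 0 0 0 0 60'
python3 -m crank '-300 106 0 0 0 0 60;-300 106 0 0 0 0 60;-300 106 0 0 0 0 60;-300 106 0 0 0 0 60;-300 106 0 0 0 0 60;-300 106 0 0 0 0 60;-300 106 0 0 0 0 60;-300 106 0 0 0 0 60;-300 106 0 0 0 0 60;-300 106 0 0 0 0 60'
python3 go.py 0.6127 -0.3175 0.060 -4.2
```

```text
time: 46.5
eef_pos: [0.5269, -0.0132, 0.1714]
tool_rot: [0.734, 0.679, -0.002, -0.0]
ft_force: [-0.6, 1.2, 1.1]
opening: 0.0654
time: 47.5
eef_pos: [0.6106, -0.316, 0.1727]
tool_rot: [0.732, 0.681, -0.001, -0.0]
ft_force: [0.6, -0.2, 0.0]
opening: 0.0653
t 47.5 pos [ 0.6106 -0.316   0.1727] open 0.0653 F [ 0.6 -0.2  0. ] j [-0.48  0.42  0.46  1.61 -0.    1.17]
row [ -1.2   2.5 112.7] [-0.11  0.08  0.09]
```

```bash
python3 -m crank '-1 2 0 0 0 0 60;-1 2 50 0 0 0 60;-1 2 100 0 0 0 60;-1 2 113 0 0 0 60;-1 2 113 0 0 0 60;-1 2 113 0 0 0 60'
python3 go.py 0.6127 -0.3175 0.060 -4.2
```

```text
time: 48.1
eef_pos: [0.6131, -0.3192, 0.0624]
tool_rot: [0.732, 0.681, -0.001, 0.001]
ft_force: [1.0, 0.2, 1.5]
opening: 0.0652
t 48.1 pos [ 0.6131 -0.3192  0.0624] open 0.0652 F [1.  0.2 1.5] j [-0.48  0.42  0.26  1.4  -0.    1.16]
row [ 1.6 -0.5  2.4] [0.05 0.17 0.02]
```

```bash
python3 -m crank '1.5 0 2 0 0 0 60;1.5 0 2 0 0 0 60;1.5 0 2 0 0 0 255;1.5 0 2 0 0 0 255;1.5 0 2 0 0 0 255;1.5 0 2 0 0 0 255;1.5 0 2 0 0 0 255;1.5 0 2 0 0 0 255;1.5 0 2 0 0 0 255' 50
python3 -m crank '0 0 -20 0 0 0 255;0 0 -50 0 0 0 255;0 0 -90 0 0 0 255;0 0 -90 0 0 0 255;0 0 -90 0 0 0 255' 
python3 go.py 0.4368 0.2273 0.150 -4.2
```

```text
time: 49.0
eef_pos: [0.6129, -0.3179, 0.0591]
tool_rot: [0.733, 0.681, -0.001, 0.001]
ft_force: [1.0, 0.9, 5.4]
opening: 0.0495
time: 49.5
eef_pos: [0.6127, -0.3176, 0.1481]
tool_rot: [0.733, 0.681, -0.001, 0.001]
ft_force: [-0.3, -0.2, -3.5]
opening: 0.05
t 49.5 pos [ 0.6127 -0.3176  0.1481] open 0.05 F [-0.3 -0.2 -3.5] j [-0.48  0.42  0.41  1.57 -0.    1.17]
row [ 530.6 -215.4   -3. ] [-0.03  0.13 -0.01]
```

```bash
python3 -m crank '265 -107 0 0 0 0 255;265 -107 0 0 0 0 255;265 -107 0 0 0 0 255;265 -107 0 0 0 0 255;265 -107 0 0 0 0 255;265 -107 0 0 0 0 255;265 -107 0 0 0 0 255' 
python3 -m crank '266 -108 0 0 0 0 255;266 -108 0 0 0 0 255;266 -108 0 0 0 0 255;266 -108 0 0 0 0 255;266 -108 0 0 0 0 255;266 -108 0 0 0 0 255;266 -108 0 0 0 0 255;266 -108 0 0 0 0 255;266 -108 0 0 0 0 255;266 -108 0 0 0 0 255' 
python3 go.py 0.4368 0.2273 0.065 -4.2
```

```text
time: 50.2
eef_pos: [0.523, -0.0417, 0.1457]
tool_rot: [0.731, 0.682, -0.002, -0.001]
ft_force: [0.3, -1.0, -1.9]
opening: 0.0498
time: 51.2
eef_pos: [0.4372, 0.2268, 0.1465]
tool_rot: [0.733, 0.68, -0.002, -0.0]
ft_force: [-0.4, -0.6, -2.6]
opening: 0.0501
t 51.2 pos [0.4372 0.2268 0.1465] open 0.0501 F [-0.4 -0.6 -2.6] j [ 0.48 -0.06 -0.14  1.5  -0.    2.12]
row [ 0.7 -0.2 81.5] [-0.14  0.13 -0.11]
```

```bash
python3 -m crank '0 0 50 0 0 0 255;0 0 70 0 0 0 255;0 0 79 0 0 0 255;0 0 82 0 0 0 255;0 0 82 0 0 0 255;0 0 82 0 0 0 255'
python3 go.py 0.4368 0.2273 0.0603 -4.2
```

```text
time: 51.8
eef_pos: [0.4375, 0.228, 0.0664]
tool_rot: [0.733, 0.681, -0.0, 0.0]
ft_force: [0.4, 0.5, -2.4]
opening: 0.0497
t 51.8 pos [0.4375 0.228  0.0664] open 0.0497 F [ 0.4  0.5 -2.4] j [ 0.48 -0.05 -0.28  1.34 -0.    2.13]
row [-0.8 -0.6  6.1] [-0.    0.04 -0.02]
```

```bash
python3 -m crank '-0.5 -0.5 3 0 0 0 255;-0.5 -0.5 5 0 0 0 255;-0.5 -0.5 6 0 0 0 255;-0.5 -0.5 6 0 0 0 255'
python3 go.py 0.4368 0.2273 0.0603 -4.2
python3 -m crank '0 0 0 0 0 0 60;0 0 0 0 0 0 60;0 0 0 0 0 0 60;0 0 0 0 0 0 60;0 0 -20 0 0 0 60;0 0 -60 0 0 0 60;0 0 -110 0 0 0 60;0 0 -110 0 0 0 60'
python3 -m crank '60 22 -127 0 0 -1.7 0;60 22 -127 0 0 -1.7 0;60 22 -127 0 0 -1.7 0;60 22 -127 0 0 -1.7 0;60 22 -127 0 0 -1.7 0;60 22 -127 0 0 -1.7 0'
python3 - <<'E'
from rig import *
from h import *
d=snapshot("wrist");np.savez("w7.npz",**d)
cv2.imwrite("pics/w7.png",cv2.resize(d["img"][:,:,::-1],None,fx=1.5,fy=1.5))
t=snapshot("top");np.savez("top7.npz",**t)
E
python3 go.py 0.4633 0.2848 0.297 -2.5;python3 m0.py w0.npz|head -6; python3 m0.py w7.npz|head -6
```

```text
time: 52.2
eef_pos: [0.4364, 0.2275, 0.06]
tool_rot: [0.733, 0.681, -0.001, 0.0]
ft_force: [-1.5, -1.1, 4.9]
opening: 0.0501
t 52.2 pos [0.4364 0.2275 0.06  ] open 0.0501 F [-1.5 -1.1  4.9] j [ 0.48 -0.05 -0.29  1.33 -0.    2.12]
row [-0.2  0.4 -0.3] [-0.04  0.06  0.  ]
time: 53.0
eef_pos: [0.4384, 0.2286, 0.1755]
tool_rot: [0.733, 0.681, 0.003, 0.001]
ft_force: [-0.4, -0.7, -1.2]
opening: 0.0653
time: 53.6
eef_pos: [0.4627, 0.2856, 0.2945]
tool_rot: [0.722, 0.691, -0.002, -0.0]
ft_force: [-0.5, -1.3, -0.4]
opening: 0.0854
t 53.7 pos [0.4625 0.2854 0.2945] open 0.0855 F [ 0.2 -0.2  0.4] j [ 0.55  0.11  0.33  1.79 -0.    2.17]
row [-0.5  0.8 -2.5] [-0.21  0.17 -0.03]
can ell c [0.449  0.3639] axes [0.0539 0.0549]
jar ell c [0.4433 0.2959] axes [0.0425 0.0428]
cap ell c [0.4391 0.2307] axes [0.0192 0.0253]
tin top [439.3 230.4] [53.  49.9] 85.5
plane [502.9 293.8] [149.9  45.8] 86.4
brad [534.9 189.5] [27.6 41.4] 84.5
can ell c [0.4484 0.3659] axes [0.0533 0.0544]
jar ell c [0.4442 0.2954] axes [0.0424 0.0427]
cap ell c [0.4382 0.2323] axes [0.0204 0.0265]
tin top [438.1 230.9] [50.4 49.6] 85.8
plane [478.3 364.6] [10.9  1.3] 87.6
brad [535.  189.8] [27.6 42.2] 86.7
```

View pics/w7.png

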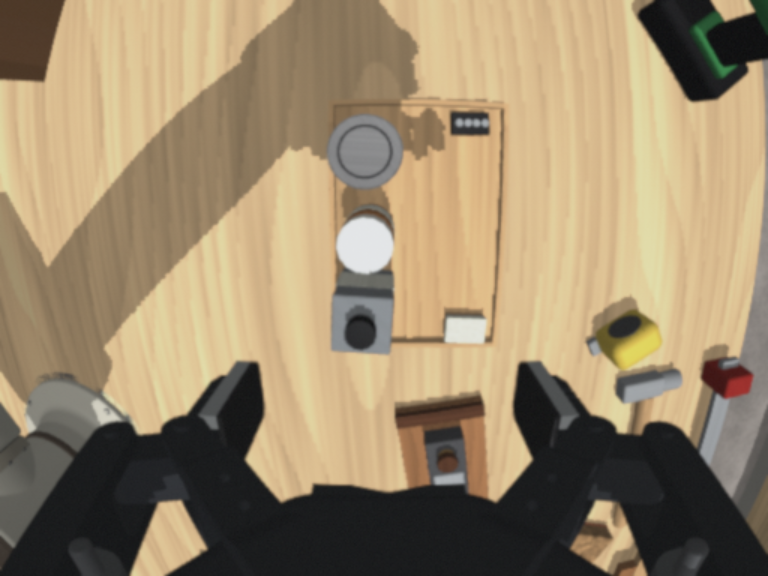

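All three containers are back in the tray and upright: can (365,151), jar (365,244), tin cap (360,332). Each is within about 2 mm of its start, and the brad box has not moved. One last cross-check with the fixed top camera.

```bash
python3 - <<'E'
from rig import *
from h import *
a=dict(np.load("top0.npz"))["img"];d=dict(np.load("top7.npz"));b=d["img"]
for n,(x,y,w) in dict(can=(92,159,13),jar=(121,163,9),tin=(148,166,10),brad=(173,136,9)).items():
    T=a[y-w:y+w,x-w:x+w];r=cv2.matchTemplate(b[y-w-6:y+w+6,x-w-6:x+w+6],T,cv2.TM_CCOEFF_NORMED);_,v,_,p=cv2.minMaxLoc(r)
    print(n,round(v,2),"shift px",p[0]-6,p[1]-6)
close_job()
E
```

```text
can 0.27 shift px -1 1
jar 0.86 shift px 0 -1
tin 0.92 shift px -1 1
brad 1.0 shift px 0 0
the job is handed in; nothing more can be done
```

The job is done and handed in at about 54 s of the 144 s allowed. I moved the tin, jar and can upright onto the black mat. I then laid the plane on the wooden rest and put the can, jar and tin back in the tray.

- **Plane:** the wrist camera shows it centred between the cleats within about 1 mm and lying along the rest. Both sit at about x = 521, y = -8 mm, with a yaw of about 6.4°.
- **Containers:** in the wrist camera, the can is about 2 mm from where it started. The jar and tin are about 1 mm off, and the tin's less reliable cap fit reads 1.8 mm. All three are upright.
- **Brad box:** it has not moved; its position agrees within 0.3 mm.
- **Top-camera cross-check:** it agrees within 1 pixel (about 2.5 mm) for the jar, tin and brad box. The can gave no usable match (score 0.27, probably the arm or its shadow), so its position rests on the wrist view alone.
- **Forces:** the readings I saw at the end of each move stayed below 10 N.

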